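# Unlock the gauge-bar carrier with the hex key from the caddy

## Task

The steel bars are locked in the carrier under its yellow keeper; the hex key that undoes it is in the lidded compartment of the caddy. Press the red button and ease the sprung lid open with the hand instead of letting it fly up, take out the key, feel for the recessed hex socket of the clamp screw and seat the key fully in it, and turn it anticlockwise, regrasping as you go, until the keeper is drawn right back. Leave the key standing in the screw and the lid open, and lay every bar that is in the carrier in the caddy's open tray, without disturbing the other things on the bench.

Things in the scene. Friction and masses are not known exactly. Their poses are not given: they have to be found in the camera images.
- caddy: grey bench caddy, fixed, 124 (x) x 208 (y) x 70 mm; origin: centre of its underside; its front (button side) faces -x, z up. The +y half is the lidded key compartment (outer top 70 mm high, then a 6 mm lid), the -y half an open tray with walls 26 mm high
- tray_centre (a point): middle of the tray's floor; axes as the caddy's; the floor is clear for 57 mm in +-x and 48 mm in +-y; walls rise 20 mm above it at -x, +x and -y; the key compartment's 65 mm wall stands on the +y side
- button (a joint): the red round push button, 22 mm across, on top of the caddy's front ledge; 0 = up, 0.006 m = pressed fully down, straight down against a spring (about 5 N with the latch's friction); past about 0.004 the lid is let go, and the button springs back when left
- button_top (a point): centre of the top of the button (as it stands up, 84 mm above the caddy underside, so 8 mm above the top of the shut lid, and 2 mm above it when pressed)
- lid (a joint): dark sprung lid, 85 (x) x 106 (y) x 6 mm: 0 = shut and latched, 1.85 rad = fully open, leaning back; hinged on its far (+x) edge. Its spring (about 0.2 N m: 2 to 5 N on a finger) throws it open at over 4 rad/s if nothing holds it back: keep a finger just above it while the button is pressed and let it rise under that; from about 1.2 rad on it goes the rest of the way softly by itself
- lid_hinge (a point): middle of the lid's hinge edge, level with the shut lid's top face (76 mm above the caddy's underside), 60 mm behind the caddy's middle; the lid turns about the caddy's y direction through a point 6 mm below this. It is on the lid and turns with it
- lid_middle (a point): middle of the lid's top (outer) face, 42 mm from the hinge edge; the shut lid runs from 0 to 84 mm in front of the hinge, and the button's centre lies 106 mm in front of it, in line with this point across y
- key_handle (a point): centre of the key's black wing handle: 56 mm along the key's x, 14 mm thick along its y, 24 mm high. The key stands upright in the lidded compartment (84 mm in x, 96 mm in y inside), its shank in a 24 mm square hole, its 30 mm collar resting on the plate round the hole; the handle's top is 4 mm below the compartment's rim; lift it 70 mm to clear the rim
- key_nose (a point): lowest point of the key, on its axis, 47 mm below the handle's centre; above it a ball nose 7 mm high, then the full hexagon
- key: the key, about 160 g; origin at its nose, z up along its axis, x along the handle. Below the handle a collar 5 mm high, then a hex shank 30 mm long, 17 mm across flats; the flats face the key's +-x, so corners point along +-y
- carrier: aluminium carrier plate, fixed, 138 (x) x 244 (y) x 14 mm; origin on the bench top near its middle, z up. Three bays (centre lines at y = -90, -44, +2 mm, bar centres at x = -14 mm) hold bars lying along x on the plate's top, between ribs 3 mm high (4 mm at the near end); the clamp screw is at the +y end
- screw_slot (a point): mean place of the middle of the clamp screw's flat top: x = 0, y = +98 mm, z = 43 mm in the carrier. The screw stands in a slot: its true centre is up to 5 mm either way from here along the carrier's y (none along x) and stays where it is; feel for it. Steel hex head, 36 mm over outer flats; its socket (see bay_1) is in this top
- keeper (a joint): yellow keeper bar across the bays' far ends: 0 = locked, 0.0245 m = right back (to the carrier's +x). Only the screw moves it, 5.1 mm per radian, anticlockwise from above: about three quarter turns (stop at 4.8 rad); it takes about 0.1 N m and stays where it is left. The key has up to 0.2 rad of play each way in the socket and stands in it by itself when let go
- bay_1 (a point): middle of the middle bay's floor, 14 mm above the bench. The keeper's lip is 8 mm thick, its underside is 16 mm above the plate and overhangs the bars' far ends by 9 to 13 mm until drawn back. The screw's socket: hexagon 18.6 mm across flats, 22 mm deep, no lead-in, flats facing the carrier's +-x at the start. A key resting on the screw's top stands 22 mm too high, one with only its nose in 15 mm too high
- clip: an orange cable clip, 33 x 60 x 26 mm, loose; to be left alone
- dial: a dial indicator lying on its back, 138 x 57 x 22 mm, loose; to be left alone
- connector: a black round cable connector standing on its face, 22 mm across, 46 mm high, loose; to be left alone
- bar_a_mid (a point): centre of the first steel bar, 62 mm along its own y, 10 x 10 mm in section, lying flat (35 g); may be absent
- bar_a: the same bar; origin in the middle of its underside, y along its length
- bar_b_mid (a point): centre of the second steel bar, 55 mm along its own y, 12 x 12 mm in section, lying flat (45 g); may be absent
- bar_b: the same bar; origin in the middle of its underside, y along its length
- bar_c_mid (a point): centre of the third steel bar, 62 mm along its own y, 10 x 10 mm in section, lying flat (35 g); may be absent
- bar_c: the same bar; origin in the middle of its underside, y along its length

How it is judged:
On the way, in this order (a step that is already met when the one before it is completed fails the run):
1. the lid is open (past 1.3 rad) (value of joint lid above 1.3 rad), for 0.2 s.
2. the key is seated in the clamp screw's socket: nose at least 16.5 mm below the screw's top, upright within 0.2 rad (z of key_nose in the frame of carrier below 0.0265 m and horizontal distance between key_nose and screw_slot below 0.0095 m and angle between key's own z axis and vertical below 0.2 rad), for 0.2 s.
3. the keeper is drawn back by more than 20 mm (value of joint keeper above 0.02 m), for 0.2 s.
At the end, for the whole second after the job is handed in: every bar present lies in the tray (its centre inside the tray's walls and less than 24 mm above its floor), at rest; the key stands in the clamp screw (nose at least 16.5 mm below its top, within 0.2 rad of upright); the keeper is back by more than 20 mm; the lid is open past 1.3 rad (all of step 2 and x of bar_a_mid in the frame of tray_centre between -0.056 and 0.056 m and y of bar_a_mid in the frame of tray_centre between -0.048 and 0.048 m and z of each of bar_a_mid, bar_b_mid, bar_c_mid in the frame of tray_centre below 0.024 m and linear speed of each of bar_a, bar_b, bar_c below 0.03 m/s and x of bar_b_mid in the frame of tray_centre between -0.056 and 0.056 m and y of bar_b_mid in the frame of tray_centre between -0.048 and 0.048 m and x of bar_c_mid in the frame of tray_centre between -0.056 and 0.056 m and y of bar_c_mid in the frame of tray_centre between -0.048 and 0.048 m and value of joint keeper above 0.02 m and value of joint lid above 1.3 rad); the robot touches nothing.
It fails at once if the lid flies up: faster than 3.2 rad/s once it is 0.35 rad open (value of joint lid above 0.35 rad and velocity of joint lid above 3.2 rad/s).
It fails at once if an orange cable clip is shoved more than 25 mm (distance of clip from where it was at the start of the episode above 0.025 m).
It fails at once if a dial indicator lying on its back is shoved more than 25 mm (distance of dial from where it was at the start of the episode above 0.025 m).
It fails at once if a black round cable connector standing on its face is shoved more than 25 mm (distance of connector from where it was at the start of the episode above 0.025 m).
Of bar_a, bar_b, bar_c only 2 to 3 are there at a start; the rules pass over those that are not, and their reading is None.
At some moment in a run one of bar_a, bar_b, bar_c may be knocked a few centimetres aside while the robot is not near it.
It also fails if it takes over 210 s, if anything falls off the work surface, if the arm or the gripper's body presses on something with over 40 N, if the wrist force passes 120 N, or if a joint passes its speed limit or range.

## Robot

A 6-joint arm with a two-finger parallel gripper is mounted at the origin on a cart in front of the work surface, level with it; the furniture and walls round the work are solid. World frame = base frame: x ahead of the robot, y to its left, z up, the work surface at z = 0. Lengths are in m, angles in rad, forces in N, time in s.
With the tool pointing down it reaches from about 0.3 to 0.875 m from the base axis. Payload 6.4 kg.
Tool frame: the origin (TCP) lies where the fingers leave the gripper's body, on its centre line; the fingertips stand 73 mm ahead of it and the grasp point (between the pads) lies 54 mm ahead of it (ctrl.pinch_z is the distance from the TCP to the grasp point, in m); z points along the fingers, y is the direction in which the jaws open and shut (so a half turn about z gives the same grasp; the last joint's range is limited). The gripper opens to 85 mm and grips with 20 to 120 N. Pads are 22 mm wide; open, the fingers measure 114 mm over their backs; the gripper's body (76 mm by 85 mm) begins 54 mm behind the grasp point. The pads swing forward as they close: fully open they stand 13 mm farther back than shut.
Start: joints at [1.008, 0.181, 1.607, -0, 1.354, -0.206], TCP at [0.201, 0.539, 0.304] pointing down, gripper open.
Joint ranges: [-2.99, 2.99], [-0.89, 2.07], [0.3, 2.58], [-1.14, 4.28], [0, 2.63], [-3.12, 3.12]. Speed limits (rad/s): [2.57, 2.57, 3.01, 3.14, 3.14, 3.14].

## Interface

Orientations are given as a unit quaternion [w, x, y, z].
In Python, from bench import ctrl, camera, camera_model gives the robot as it stands.
- The arm moves only by the tool arm_command, never from a script. Its argument "series" is a list of rows, each a list of 7 numbers: the shift along the tool's x, y, z in m, then the turn, a rotation vector about the tool's x, y, z in degrees, then the finger opening in m, from 0 to 0.0854. In form: [[tx, ty, tz, rx, ry, rz, gripper], ...]. A call has exactly 5 rows; each row is the pose to reach, as a shift and turn from the pose commanded when the call began, along the tool's axes at that moment; what a row does not reach only later rows make up. A row lasts 1/10 s, in which the tool goes at most 50 mm and 8.59 degrees, less where a joint would pass 70% of its speed; a pose out of reach is approached as far as the arm can. A call with a gripper value outside its range is refused whole. The fingers move at their own pace and stop on an object; the grip force is fixed at half the most. Time passes only in rows, so rows that repeat a pose let the fingers close, or fill a call up. It gives the time, the measured TCP pose, the force and the opening at its end, in the units of the state.
- ctrl.get_obs(): the state, without advancing time (a new reading comes with each control period).
- camera(name): name is "side" or "top"; returns (picture, depth): 480x640x3 uint8, red, green, blue; 480x640 float32, m along the optical axis (not along the pixel's ray), 0 where there is no reading.
- camera_model(name): a dict with "K" (3x3 intrinsics, pixels), "position" and "attitude" of the camera in the world. Camera axes: x right, y down, z forward; pixel columns grow to the right and rows downward; lengths in m; the calibration is good to about 2 mm. A picture is of the moment at which its call begins. camera_model takes no time and is no camera call.
- ctrl.hand_in(): hands the job in, once; it reports no verdict.
The state is a dict: "time_s": time; "q": joint angles; "dq": joint speeds; "joint_efforts": joint torques, N m; "eef_pos": TCP position; "eef_rot": TCP orientation; "wrist_force": force on the tool from outside, world axes, zero at the start; "torque": the same for the moment, N m; "opening": opening from 0.0 (shut) to 1.0 (fully open).
Only numpy, scipy, OpenCV 4.12 (cv2) and the standard library are available. Lean on these libraries where they do the work, as an engineer would, in place of code of your own. Each camera call takes 0.05 s, during which the arm holds its last target. There are 200 camera calls.

## Working session

There is one attempt and no reset: what is moved stays moved. The work goes in short steps, Python scripts to look and compute and a tool call to move; the robot and the scene stay as the last step left them, time stands still between calls to the robot, and variables do not carry over. Pictures are saved under pics/ and viewed, about 12 in all and at most 16, crops included, and the job is handed in when it is done.

Besides the shell and the picture viewer there is one more tool, called by a JSON object that holds its "name" and its "arguments". arm_command: Moves the arm, as the interface text tells. Its arguments: {"type":"object","properties":{"series":{"type":"array","items":{"type":"array","items":{"type":"number"}}}},"required":["series"]}

```bash
mkdir -p pics; ls
cat > h.py <<'E'
import numpy as np, cv2
from scipy.spatial.transform import Rotation as R
from bench import ctrl, camera, camera_model
def rot(a):
    a=np.array(a,float)
    return a if a.shape==(3,3) else R.from_quat(a[[1,2,3,0]]).as_matrix()
def snap(name,fn=None):
    p,d=camera(name)
    if fn: cv2.imwrite('pics/'+fn,cv2.cvtColor(p,cv2.COLOR_RGB2BGR))
    return p,d
def ray(m,u,v):
    K=np.array(m['K']); return np.array(m['position']), rot(m['attitude'])@np.linalg.inv(K)@np.array([u,v,1.])
def onplane(m,u,v,z):
    o,d=ray(m,u,v); return o+d*(z-o[2])/d[2]
def cloud(m,d):
    K=np.array(m['K']); v,u=np.mgrid[:480,:640]
    c=np.stack([(u-K[0,2])/K[0,0]*d,(v-K[1,2])/K[1,1]*d,d],-1)
    return c@rot(m['attitude']).T+np.array(m['position'])
def proj(m,P):
    c=(np.array(P)-np.array(m['position']))@rot(m['attitude']); q=c@np.array(m['K']).T; return q[...,:2]/q[...,2:]
def toola(P):
    "world target TCP -> shift in tool axes"
    o=ctrl.get_obs(); return rot(o['eef_rot']).T@(np.array(P)-np.array(o['eef_pos']))
E
python3 - <<'E'
from h import *
for n in('side','top'):
    snap(n,n+'0.png'); print(camera_model(n))
print(ctrl.get_obs(), ctrl.pinch_z)
E
```

```text
pics
{'K': array([[601.47819287,   0.        , 339.58152708],
       [  0.        , 601.47819287, 234.82015644],
       [  0.        ,   0.        ,   1.        ]]), 'position': array([ 0.20433596, -0.93548331,  0.58567111]), 'attitude': array([-0.52948657,  0.8319231 , -0.14601582,  0.07891329])}
{'K': array([[482.18993985,   0.        , 308.40862747],
       [  0.        , 482.18993985, 233.75663991],
       [  0.        ,   0.        ,   1.        ]]), 'position': array([0.48504936, 0.10862297, 1.33368134]), 'attitude': array([-0.02328763,  0.71321949, -0.70038378,  0.01543386])}
{'time_s': 0.1, 'q': array([ 1.00768604e+00,  1.81484656e-01,  1.60791637e+00, -2.03827632e-05,
        1.35380772e+00, -2.06274361e-01]), 'dq': array([ 0.00159656, -0.00244569, -0.00254152, -0.00080488,  0.00036998,
       -0.00079412]), 'joint_efforts': array([-2.08159572e-04, -4.45872045e+01, -3.52236843e+01, -3.71915603e-04,
        4.09369051e-03, -2.91267793e-05]), 'eef_pos': array([0.20061547, 0.53845105, 0.30306004]), 'eef_rot': array([-2.94013746e-04,  1.77470649e-01,  9.84125762e-01, -7.52719572e-04]), 'wrist_force': array([ 0.3986697 , -0.11093444,  0.49311724]), 'torque': array([-0.04639621, -0.0042784 , -0.01891814]), 'opening': 1.0012255162741828} 0.0539
```

View pics/side0.png

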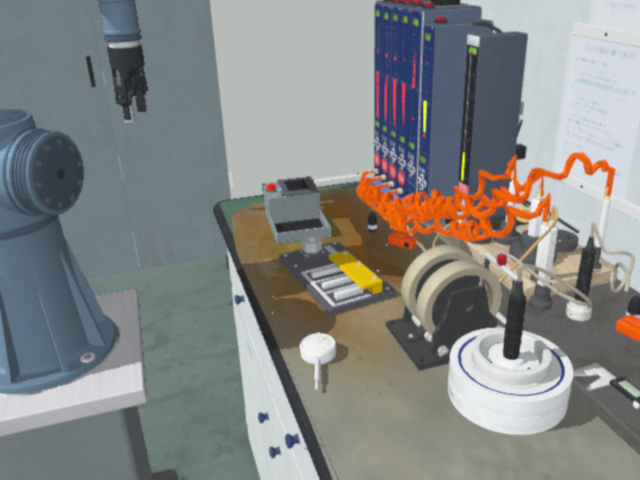

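View pics/top0.png

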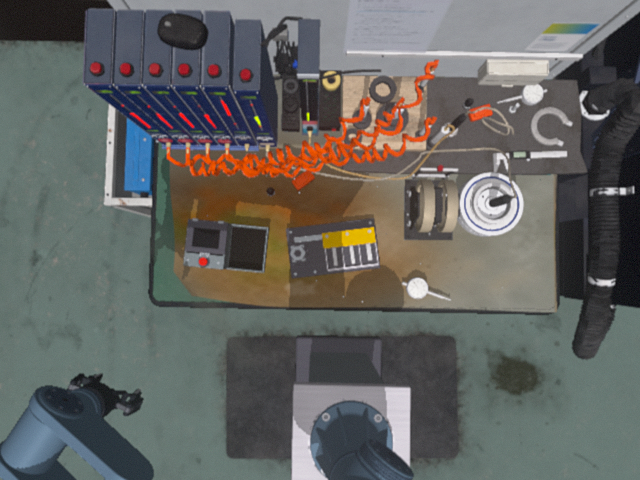

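Run:
```python
from h import *
p,d=snap('top'); q,e=snap('side'); np.savez('s0.npz',p=p,d=d,q=q,e=e)
a=cv2.resize(p[210:285,175:390],None,fx=3.7,fy=3.7,interpolation=cv2.INTER_CUBIC)
b=cv2.resize(q[165:320,250:410],None,fx=2,fy=2,interpolation=cv2.INTER_CUBIC)
W=np.zeros((600,800,3),np.uint8); W[:a.shape[0],:a.shape[1]]=a; W[280:280+b.shape[0],:b.shape[1]]=b
cv2.imwrite('pics/c1.png',W[...,::-1])
m=camera_model('top'); C=cloud(m,d)
hsv=cv2.cvtColor(p,cv2.COLOR_RGB2HSV)
def rep(n,mask,z=None):
    k,l,s,c=cv2.connectedComponentsWithStats(mask.astype(np.uint8))
    for i in range(1,k):
        if s[i,4]>15:
            P=np.median(C[l==i],0); print(n,s[i],c[i].round(1),P.round(4))
roi=np.zeros(p.shape[:2],bool); roi[170:300,160:460]=1
H,S,V=[hsv[...,i] for i in range(3)]
rep('red',roi&((H<6)|(H>174))&(S>150)&(V>120))
rep('yellow',roi&(H>20)&(H<32)&(S>190)&(V>160))
for v,u in [(240,190),(227,208),(240,208),(262,204),(248,248),(225,248),(253,298),(240,310),(255,365),(245,340),(237,350),(180,303),(190,270),(288,415),(262,380)]: print(u,v,C[v,u].round(4),p[v,u])
```

```text
red [199 258   9   8  56] [202.7 261.2] [0.4777 0.3964 0.0859]
yellow [324 227  51  21 659] [350.5 237.5] [0.5472 0.009  0.0393]
190 240 [0.5321 0.4337 0.0727] [90 88 96]
208 227 [0.5668 0.3862 0.078 ] [66 63 68]
208 240 [0.5328 0.3857 0.0757] [41 41 41]
204 262 [0.4753 0.3919 0.0867] [231  42  31]
248 248 [0.5153 0.2893 0.0099] [48 43 38]
248 225 [0.5772 0.288  0.031 ] [101  97  88]
298 253 [0.5039 0.1511 0.0244] [68 63 66]
310 240 [0.5401 0.1193 0.0167] [129 129 135]
365 255 [ 0.5019 -0.0313  0.0174] [91 86 93]
340 245 [0.5272 0.0384 0.0395] [160 126  13]
350 237 [0.5492 0.0117 0.0375] [225 181   0]
303 180 [0.7036 0.1413 0.0252] [184  66  31]
270 190 [0.6719 0.2293 0.0433] [55 42 43]
415 288 [ 0.4153 -0.1664  0.0237] [241 239 238]
380 262 [ 0.4836 -0.0742  0.0037] [132 102  70]
```

View pics/c1.png

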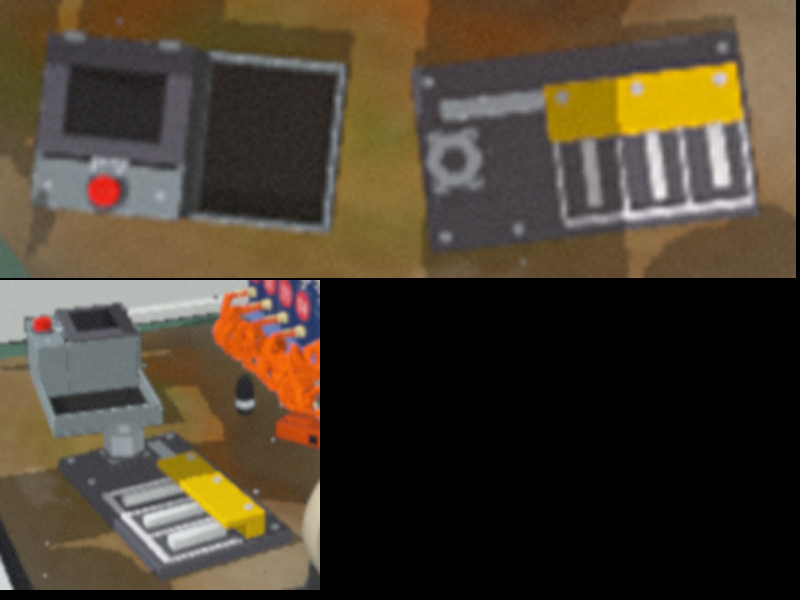

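Run:
```python
from h import *
D=np.load('s0.npz'); p,d,q,e=[D[k] for k in 'pdqe']
m=camera_model('top'); ms=camera_model('side'); C=cloud(m,d); E=cloud(ms,e)
for nm,CC in (('top',C),('side',E)):
    x,y,z=CC[...,0],CC[...,1],CC[...,2]
    b=CC[(x>.42)&(x<.62)&(y<-.1)&(y>-.14)&(abs(z)<.01)]; print(nm,'bench',np.median(b[:,2]) if len(b) else None)
    for n,yl,yh,zl in(('caddy',.2,.5,.018),('carrier',-.12,.2,.008)):
        k=((x>.4)&(x<.66)&(y>yl)&(y<yh)&(z>zl)&(z<.15)).astype(np.uint8)
        k=cv2.morphologyEx(k,cv2.MORPH_OPEN,np.ones((3,3),np.uint8))
        n_,l,s,c=cv2.connectedComponentsWithStats(k); i=1+np.argmax(s[1:,4])
        P=CC[l==i][:,:2].astype(np.float32); r=cv2.minAreaRect(P*1000); print(nm,n,s[i],np.round(r[0],1),np.round(r[1],1),round(r[2],2))
hs=cv2.cvtColor(p,cv2.COLOR_RGB2HSV); H,S,V=[hs[...,i] for i in range(3)]
def comp(k,seed,M,name,zz):
    k=k.astype(np.uint8); n,l,s,c=cv2.connectedComponentsWithStats(k); return l
red=(((H<6)|(H>174))&(S>150)&(V>110)); v,u=np.nonzero(red&(np.mgrid[:480,:640][0]>250)&(np.mgrid[:480,:640][1]<215)&(np.mgrid[:480,:640][1]>190)&(np.mgrid[:480,:640][0]<275)); print('button top',u.mean(),v.mean(),onplane(m,u.mean(),v.mean(),.084))
hs2=cv2.cvtColor(q,cv2.COLOR_RGB2HSV); k=((hs2[...,0]<6)|(hs2[...,0]>174))&(hs2[...,1]>150)&(hs2[...,2]>110); k[:,:255]=0;k[:,285:]=0;k[:175]=0;k[200:]=0
v,u=np.nonzero(k);print('button side',u.mean(),v.mean(),onplane(ms,u.mean(),v.mean(),.080))
# screw: top pixels, height
k=(C[...,2]>.034)&(C[...,2]<.06)&(C[...,1]>.11)&(C[...,1]<.19)&(C[...,0]>.46)&(C[...,0]<.55)
v,u=np.nonzero(k); print('screw',k.sum(),C[k].mean(0),C[k].min(0),C[k].max(0))
k=(E[...,2]>.037)&(E[...,2]<.06)&(E[...,1]>.11)&(E[...,1]<.19)&(E[...,0]>.46)&(E[...,0]<.55)
print('screw side',k.sum(),E[k].mean(0),E[k].min(0),E[k].max(0), np.percentile(E[k][:,2],90) if k.any() else 0)
# bars: bright in top
g=(S<40)&(V>100)&(C[...,2]>.015)&(C[...,2]<.04)&(C[...,1]<.09)&(C[...,1]>-.08)&(C[...,0]<.54)&(C[...,0]>.45)
n,l,s,c=cv2.connectedComponentsWithStats(g.astype(np.uint8))
for i in range(1,n):
    if s[i,4]>8: print(s[i],onplane(m,*c[i],.025).round(4),np.median(C[l==i],0).round(4))
```

```text
top bench 0.0013656519082440033
top caddy [ 184  218   47   51 2056] [525.1 392.9] [107.3 125.8] 85.38
top carrier [ 286  218   94   60 4470] [520.8  57.4] [138.  244.1] 7.88
side bench 0.0007516384070950233
side caddy [ 262  176   59   43 2060] [524.5 387.3] [127.6 126.5] 85.34
side carrier [ 281  236  115   76 4691] [521.2  59.1] [140.2 249.4] 7.83
button top 202.66071428571428 261.1607142857143 [0.47736056 0.39607507 0.084     ]
button side 270.55555555555554 186.66666666666666 [0.47781055 0.39727945 0.08      ]
screw 123 [0.50476785 0.15232985 0.04407774] [0.48739546 0.131849   0.03628424] [0.52236567 0.17206176 0.05076401]
screw side 172 [0.50428239 0.15092921 0.04268671] [0.48620573 0.13044772 0.03709538] [0.52439547 0.17438227 0.04639355] 0.045378303385556915
[324 243  56  29 367] [ 0.4871 -0.0019  0.025 ] [ 0.4806 -0.0008  0.019 ]
[365 244   9  18  94] [ 0.51   -0.0405  0.025 ] [ 0.51   -0.0409  0.0252]
[332 248   6  18  73] [0.4965 0.052  0.025 ] [0.4975 0.0512 0.0245]
[341 249   4  12  26] [0.4995 0.0299 0.025 ] [0.4981 0.0289 0.0177]
```

{"name": "arm_command", "arguments": {"series": [[0,0,0,0,0,8,0.04],[0,0,0,0,0,16,0.04],[0,0,0,0,0,24,0.04],[0,0,0,0,0,32,0.04],[0,0,0,0,0,40,0.04]]}}

```text
time_s: 0.7
eef_pos: [0.2008, 0.5387, 0.3036]
eef_rot: [-0.0, 0.506, 0.863, -0.0]
wrist_force: [-0.2, 1.2, -0.9]
opening: 0.465
```

{"name": "arm_command", "arguments": {"series": [[0,0,0,0,0,7,0.04],[0,0,0,0,0,14,0.04],[0,0,0,0,0,21,0.04],[0,0,0,0,0,28,0.04],[0,0,0,0,0,34.2,0.04]]}}

```text
time_s: 1.2
eef_pos: [0.2007, 0.5387, 0.3036]
eef_rot: [0.0, 0.737, 0.676, -0.0]
wrist_force: [0.4, 0.4, -0.6]
opening: 0.467
```

```bash
cat >> h.py <<'E'
def st(P=None):
    o=ctrl.get_obs(); r=rot(o['eef_rot'])
    print('t',o['time_s'],'pos',o['eef_pos'].round(4),'yawY',np.degrees(np.arctan2(r[1,1],r[0,1])).round(2),'tilt z',r[:,2].round(4),'q',o['q'].round(2),'F',o['wrist_force'].round(2),'T',o['torque'].round(2),'open',round(o['opening']*85.4,1))
    if P is not None: print('shift tool',toola(P).round(4))
E
python3 -c "
from h import *
st([.5036,.3945,.20])"
```

```text
t 1.2 pos [0.2007 0.5387 0.3036] yawY -4.92 tilt z [-3.e-04 -5.e-04 -1.e+00] q [ 1.01  0.18  1.61 -0.    1.35  1.09] F [ 0.4   0.38 -0.55] T [ 0.02 -0.01 -0.01] open 39.9
shift tool [-0.1176  0.3141  0.1036]
```

{"name": "arm_command", "arguments": {"series": [[-0.014,0.037,0,0,0,0,0.04],[-0.028,0.074,0,0,0,0,0.04],[-0.042,0.111,0,0,0,0,0.04],[-0.056,0.148,0,0,0,0,0.04],[-0.07,0.186,0,0,0,0,0.04]]}}

```text
time_s: 1.7
eef_pos: [0.3817, 0.4531, 0.3037]
eef_rot: [-0.0, 0.735, 0.678, -0.0]
wrist_force: [0.7, 0.7, -0.2]
opening: 0.469
```

{"name": "arm_command", "arguments": {"series": [[-0.012,0.032,0.01,0,0,0,0.04],[-0.024,0.064,0.03,0,0,0,0.04],[-0.036,0.096,0.055,0,0,0,0.04],[-0.0476,0.128,0.08,0,0,0,0.04],[-0.0476,0.128,0.104,0,0,0,0.04]]}}

```text
time_s: 2.2
eef_pos: [0.508, 0.3938, 0.1987]
eef_rot: [0.001, 0.737, 0.676, 0.001]
wrist_force: [-0.2, 1.3, 0.1]
opening: 0.465
```

Run:
```python
from h import *
st([.5036,.3945,.17])
m=camera_model('top');ms=camera_model('side')
p,d=snap('top');q,e=snap('side')
a=cv2.resize(p[190:290,160:280],None,fx=4,fy=4,interpolation=cv2.INTER_CUBIC)
b=cv2.resize(q[120:220,220:330],None,fx=4,fy=4,interpolation=cv2.INTER_CUBIC)
W=np.zeros((400,480+440,3),np.uint8);W[:,:480]=a;W[:,480:]=b
cv2.imwrite('pics/c2.png',cv2.resize(W,None,fx=.85,fy=.85)[...,::-1])
# lowest fingertip points from side depth
E=cloud(ms,e);k=(E[...,2]>.1)&(E[...,2]<.2)&(abs(E[...,0]-.5)<.07)&(abs(E[...,1]-.39)<.05)
P=E[k];print(len(P))
for s in (P[:,0]<.5,P[:,0]>=.5):
    Q=P[s];z0=Q[:,2].min();L=Q[Q[:,2]<z0+.01];print(z0,L.min(0),L.max(0))
```

```text
t 2.2 pos [0.508  0.3938 0.1987] yawY -4.87 tilt z [ 1.8e-03 -4.0e-04 -1.0e+00] q [ 0.48  0.43  1.51 -0.    1.2   0.56] F [-0.15  1.28  0.13] T [ 0.04 -0.02  0.03] open 39.7
shift tool [ 0.0004 -0.0045  0.0287]
608
0.127517802235456 [0.4714011  0.38171697 0.1275178 ] [0.48260417 0.39328882 0.13741105]
0.1256701273071567 [0.52192822 0.37740559 0.12567013] [0.53272615 0.3989131  0.13552093]
```

View pics/c2.png

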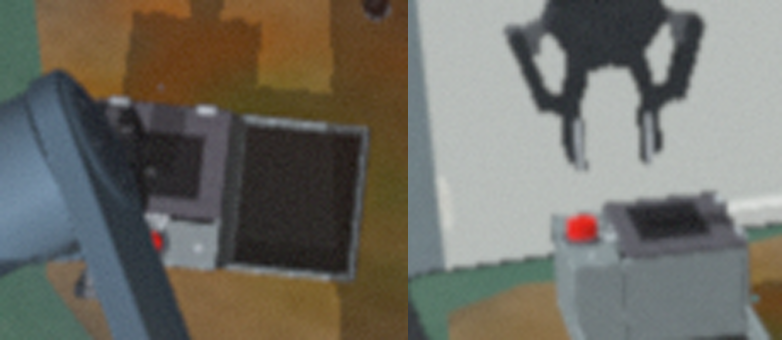

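{"name": "arm_command", "arguments": {"series": [[0,0,0.01,0,0,0,0.04],[0,0,0.02,0,0,0,0.04],[0,0,0.03,0,0,0,0.04],[0,0,0.036,0,0,0,0.04],[0,0,0.036,0,0,0,0.04]]}}

```text
time_s: 2.8
eef_pos: [0.5035, 0.3962, 0.1629]
eef_rot: [-0.0, 0.735, 0.678, -0.001]
wrist_force: [0.1, -0.0, -0.0]
opening: 0.465
```

{"name": "arm_command", "arguments": {"series": [[0,0,0.002,0,0,0,0.04],[0,0,0.004,0,0,0,0.04],[0,0,0.006,0,0,0,0.04],[0,0,0.007,0,0,0,0.04],[0,0,0.007,0,0,0,0.04]]}}

```text
time_s: 3.3
eef_pos: [0.5042, 0.3961, 0.1568]
eef_rot: [-0.0, 0.735, 0.678, -0.0]
wrist_force: [0.1, 0.3, -0.4]
opening: 0.47
```

```bash
python3 -c "
from h import *
st()"
```

```text
t 3.3 pos [0.5042 0.3961 0.1568] yawY -4.65 tilt z [-2.e-04 -1.e-04 -1.e+00] q [ 0.48  0.48  1.53 -0.    1.13  0.56] F [ 0.07  0.32 -0.4 ] T [0.02 0.03 0.07] open 40.1
```

{"name": "arm_command", "arguments": {"series": [[0,0.003,0,0,0,0,0.04],[0,0.003,0.001,0,0,0,0.04],[0,0.003,0.002,0,0,0,0.04],[0,0.003,0.003,0,0,0,0.04],[0,0.003,0.003,0,0,0,0.04]]}}

```text
time_s: 3.8
eef_pos: [0.5075, 0.396, 0.1542]
eef_rot: [0.0, 0.735, 0.678, 0.0]
wrist_force: [-0.7, 0.1, 1.9]
opening: 0.465
```

```bash
python3 -c "
from h import *
st()"
```

```text
t 3.8 pos [0.5075 0.396  0.1542] yawY -4.64 tilt z [ 6.e-04  1.e-04 -1.e+00] q [ 0.48  0.49  1.53 -0.    1.12  0.56] F [-0.71  0.09  1.87] T [-0.11 -0.03  0.02] open 39.7
```

{"name": "arm_command", "arguments": {"series": [[0,0,0.001,0,0,0,0.04],[0,0,0.002,0,0,0,0.04],[0,0,0.003,0,0,0,0.04],[0,0,0.004,0,0,0,0.04],[0,0,0.004,0,0,0,0.04]]}}

```text
time_s: 4.3
eef_pos: [0.5075, 0.396, 0.1506]
eef_rot: [0.0, 0.735, 0.678, 0.0]
wrist_force: [-1.2, -2.2, 8.2]
opening: 0.468
```

Run:
```python
from h import *
st()
q,e=snap('side')
cv2.imwrite('pics/c3.png',cv2.resize(q[130:220,220:330],None,fx=4,fy=4,interpolation=cv2.INTER_CUBIC)[...,::-1])
```

```text
t 4.3 pos [0.5075 0.396  0.1506] yawY -4.63 tilt z [ 6.e-04  1.e-04 -1.e+00] q [ 0.48  0.49  1.53 -0.    1.12  0.56] F [-1.17 -2.22  8.2 ] T [-0.38  0.23  0.01] open 40.0
```

View pics/c3.png

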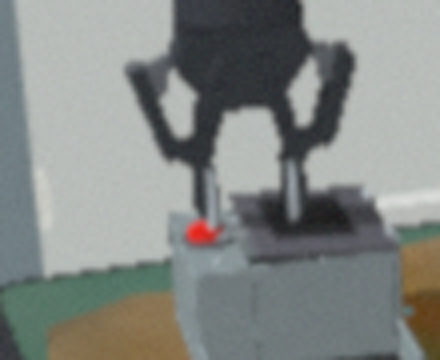

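{"name": "arm_command", "arguments": {"series": [[0,0.0005,-0.0035,0,0,0,0.04],[0,0.001,-0.007,0,0,0,0.04],[0,0.0025,-0.011,0,0,0,0.04],[0,0.004,-0.0145,0,0,0,0.04],[0,0.006,-0.018,0,0,0,0.04]]}}

```text
time_s: 4.85
eef_pos: [0.5133, 0.3955, 0.1681]
eef_rot: [-0.0, 0.735, 0.678, -0.0]
wrist_force: [0.3, 0.2, 3.0]
opening: 0.472
```

Run:
```python
from h import *
st()
q,e=snap('side')
cv2.imwrite('pics/c4.png',cv2.resize(q[130:220,220:330],None,fx=4,fy=4,interpolation=cv2.INTER_CUBIC)[...,::-1])
```

```text
t 4.85 pos [0.5133 0.3955 0.1681] yawY -4.64 tilt z [-2.e-04  1.e-04 -1.e+00] q [0.47 0.48 1.51 0.   1.15 0.55] F [0.27 0.16 2.98] T [-0.04 -0.13 -0.02] open 40.3
```

View pics/c4.png

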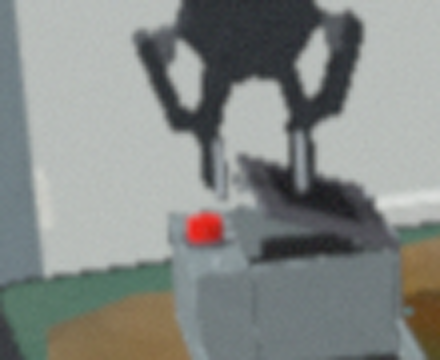

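{"name": "arm_command", "arguments": {"series": [[0,0.0015,-0.0032,0,0,0,0.04],[0,0.0035,-0.0064,0,0,0,0.04],[0,0.0056,-0.0095,0,0,0,0.04],[0,0.0078,-0.0123,0,0,0,0.04],[0,0.0102,-0.015,0,0,0,0.04]]}}

```text
time_s: 5.4
eef_pos: [0.5237, 0.3946, 0.183]
eef_rot: [0.0, 0.735, 0.678, 0.0]
wrist_force: [2.9, -0.5, 1.5]
opening: 0.468
```

{"name": "arm_command", "arguments": {"series": [[0,0.0027,-0.0026,0,0,0,0.04],[0,0.0055,-0.0051,0,0,0,0.04],[0,0.0084,-0.0074,0,0,0,0.04],[0,0.0114,-0.0096,0,0,0,0.04],[0,0.0144,-0.0115,0,0,0,0.04]]}}

```text
time_s: 5.9
eef_pos: [0.5379, 0.3933, 0.1943]
eef_rot: [-0.0, 0.735, 0.678, -0.0]
wrist_force: [1.4, -0.9, -0.1]
opening: 0.47
```

{"name": "arm_command", "arguments": {"series": [[0,0.0028,-0.0015,0,0,0,0.04],[0,0.0056,-0.0029,0,0,0,0.04],[0,0.0084,-0.004,0,0,0,0.04],[0,0.0113,-0.0051,0,0,0,0.04],[0,0.0141,-0.006,0,0,0,0.04]]}}

```text
time_s: 6.4
eef_pos: [0.5519, 0.3923, 0.2003]
eef_rot: [-0.0, 0.735, 0.678, -0.0]
wrist_force: [1.1, -0.7, -0.1]
opening: 0.471
```

{"name": "arm_command", "arguments": {"series": [[0,0.0025,-0.0005,0,0,0,0.04],[0,0.005,-0.001,0,0,0,0.04],[0,0.0075,-0.0015,0,0,0,0.04],[0,0.01,-0.002,0,0,0,0.04],[0,0.012,-0.002,0,0,0,0.04]]}}

```text
time_s: 6.9
eef_pos: [0.564, 0.3913, 0.2024]
eef_rot: [-0.0, 0.735, 0.678, -0.0]
wrist_force: [1.0, 0.4, -0.2]
opening: 0.467
```

{"name": "arm_command", "arguments": {"series": [[0,0,-0.006,0,0,0,0.04],[0,0,-0.012,0,0,0,0.04],[0,0,-0.02,0,0,0,0.04],[0,0,-0.035,0,0,0,0.04],[0,0,-0.06,0,0,0,0.04]]}}

```text
time_s: 7.4
eef_pos: [0.5628, 0.3911, 0.2623]
eef_rot: [-0.001, 0.735, 0.678, -0.001]
wrist_force: [0.3, -0.1, 0.1]
opening: 0.47
```

```bash
python3 -c "
from h import *
st()"
```

```text
t 7.4 pos [0.5628 0.3911 0.2623] yawY -4.63 tilt z [-0.0029 -0.0011 -1.    ] q [0.43 0.46 1.34 0.   1.35 0.52] F [ 0.33 -0.09  0.11] T [-0.04  0.04  0.04] open 40.1
```

{"name": "arm_command", "arguments": {"series": [[0,-0.01,-0.02,0,0,0,0.04],[0,-0.02,-0.05,0,0,0,0.04],[-0.04,-0.03,-0.06,0,0,0,0.04],[-0.085,-0.04,-0.06,0,0,0,0.06],[-0.13,-0.05,-0.06,0,0,0,0.06]]}}

```text
time_s: 7.9
eef_pos: [0.5027, 0.2651, 0.3245]
eef_rot: [0.001, 0.735, 0.678, 0.001]
wrist_force: [0.4, -1.3, -0.3]
opening: 0.702
```

{"name": "arm_command", "arguments": {"series": [[-0.045,-0.01,0,0,0,0,0.06],[-0.09,-0.02,0,0,0,0,0.06],[-0.13,-0.03,0,0,0,0,0.06],[-0.15,-0.04,0,0,0,0,0.06],[-0.15,-0.04,0,0,0,0,0.06]]}}

```text
time_s: 8.4
eef_pos: [0.4505, 0.1178, 0.3238]
eef_rot: [0.001, 0.736, 0.677, 0.0]
wrist_force: [0.6, 0.8, 0.7]
opening: 0.704
```

Run:
```python
from h import *
st()
p,d=snap('top'); q,e=snap('side'); np.savez('s1.npz',p=p,d=d,q=q,e=e)
a=cv2.resize(p[205:285,170:280],None,fx=4,fy=4,interpolation=cv2.INTER_CUBIC)
b=cv2.resize(q[130:240,240:340],None,fx=3.4,fy=3.4,interpolation=cv2.INTER_CUBIC)
W=np.zeros((374,780,3),np.uint8);W[:320,:440]=a;W[:,440:]=b
cv2.imwrite('pics/c5.png',W[...,::-1])
```

```text
t 8.4 pos [0.4505 0.1178 0.3238] yawY -4.81 tilt z [ 1.5e-03 -3.0e-04 -1.0e+00] q [ 0.   -0.09  1.85 -0.    1.38  0.08] F [0.55 0.83 0.71] T [ 0.06 -0.04  0.06] open 60.1
```

View pics/c5.png

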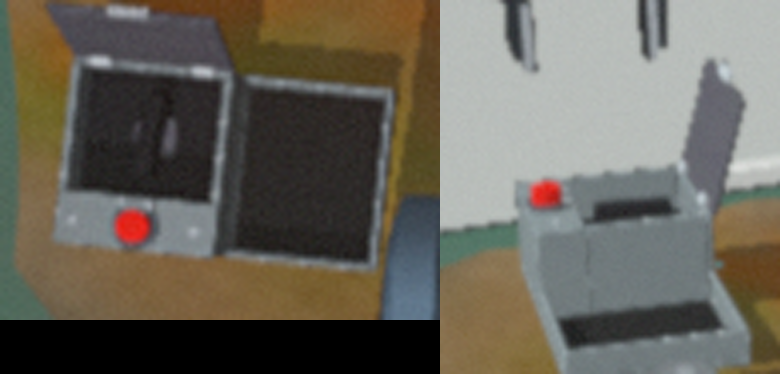

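Run:
```python
from h import *
D=np.load('s1.npz'); p,d=D['p'],D['d']; m=camera_model('top'); C=cloud(m,d)
ax=np.array([.9968,-.0805]); ay=np.array([.0805,.9968]); c0=np.array([.524,.393])
L=C[...,:2]-c0; lx=L@ax; ly=L@ay; z=C[...,2]
k=(abs(lx-0.015)<.036)&(abs(ly)<.042)&(z>.052)&(z<.075)
k=cv2.morphologyEx(k.astype(np.uint8),cv2.MORPH_OPEN,np.ones((2,2),np.uint8))>0
n,l,s,c=cv2.connectedComponentsWithStats(k.astype(np.uint8))
for i in range(1,n):
    if s[i,4]>8:
        P=C[l==i]; r=cv2.minAreaRect((P[:,:2]*1000).astype(np.float32)); print(s[i],P.mean(0).round(4),P[:,2].max(),np.round(r[0],1),np.round(r[1],1),r[2])
v=slice(220,254); 
k2=(abs(lx-0.015)<.045)&(abs(ly)<.05)
v,u=np.nonzero(k2);v0,v1,u0,u1=v.min(),v.max(),u.min(),u.max();print(v0,u0)
print((z[v0:v1+1,u0:u1+1]*1000).astype(int))
```

```text
[204 229  10  21 124] [0.5354 0.3886 0.0597] 0.0723609986622844 [536.3 390. ] [12.3 56.5] 78.20906829833984
219 186
[[ 2  3 65 ... 93 94 94]
 [ 2 -2 72 ... 86 86 89]
 [ 0  0 70 ... 79 80 78]
 ...
 [69 71 75 ... 70 61 47]
 [71 70 68 ... 69 58 45]
 [70 70 72 ... 67 60 44]]
```

{"name": "arm_command", "arguments": {"series": [[0,0,0,0,0,8,0.036],[0,0,0,0,0,16,0.036],[0,0,0,0,0,24,0.036],[0,0,0,0,0,32,0.036],[0,0,0,0,0,40,0.036]]}}

```text
time_s: 9.0
eef_pos: [0.4519, 0.1209, 0.3228]
eef_rot: [-0.0, 0.923, 0.384, 0.0]
wrist_force: [0.0, -1.3, -0.3]
opening: 0.42
```

{"name": "arm_command", "arguments": {"series": [[0,0,0,0,0,8,0.036],[0,0,0,0,0,16,0.036],[0,0,0,0,0,24,0.036],[0,0,0,0,0,32,0.036],[0,0,0,0,0,40,0.036]]}}

```text
time_s: 9.5
eef_pos: [0.4519, 0.1209, 0.3229]
eef_rot: [-0.0, 0.999, 0.045, 0.0]
wrist_force: [-0.3, -0.2, 0.1]
opening: 0.423
```

{"name": "arm_command", "arguments": {"series": [[0,0,0,0,0,8,0.036],[0,0,0,0,0,17,0.036],[0,0,0,0,0,17,0.036],[0,0,0,0,0,17,0.036],[0,0,0,0,0,17,0.036]]}}

```text
time_s: 10.0
eef_pos: [0.4515, 0.1201, 0.3225]
eef_rot: [-0.0, 0.995, -0.1, 0.0]
wrist_force: [-0.7, 0.7, -0.3]
opening: 0.422
```

```bash
python3 -c "
from h import *
st([.536,.390,.2238])"
```

```text
t 10.0 pos [0.4515 0.1201 0.3225] yawY -101.43 tilt z [ 0.e+00  1.e-04 -1.e+00] q [ 0.   -0.08  1.85  0.    1.38  1.78] F [-0.73  0.69 -0.25] T [-0.    0.01 -0.01] open 36.1
shift tool [ 0.0293 -0.2813  0.0987]
```

{"name": "arm_command", "arguments": {"series": [[0.004,-0.04,0,0,0,0,0.036],[0.009,-0.085,0,0,0,0,0.036],[0.013,-0.13,0,0,0,0,0.036],[0.018,-0.175,0,0,0,0,0.036],[0.023,-0.22,0,0,0,0,0.036]]}}

```text
time_s: 10.5
eef_pos: [0.5186, 0.3324, 0.3224]
eef_rot: [-0.0, 0.995, -0.1, 0.0]
wrist_force: [0.0, 0.3, 0.9]
opening: 0.423
```

{"name": "arm_command", "arguments": {"series": [[0.003,-0.03,0.01,0,0,0,0.036],[0.006,-0.061,0.04,0,0,0,0.036],[0.006,-0.061,0.08,0,0,0,0.036],[0.006,-0.061,0.098,0,0,0,0.036],[0.006,-0.061,0.098,0,0,0,0.036]]}}

```text
time_s: 11.0
eef_pos: [0.5345, 0.3884, 0.2198]
eef_rot: [0.002, 0.995, -0.1, -0.003]
wrist_force: [-0.3, -0.2, -0.7]
opening: 0.427
```

```bash
python3 -c "
from h import *
st([.536,.390,.119])
ms=camera_model('side');q,e=snap('side');E=cloud(ms,e);k=(E[...,2]>.12)&(E[...,2]<.2)&(abs(E[...,0]-.536)<.03)&(abs(E[...,1]-.39)<.05);P=E[k];z0=P[:,2].min();L=P[P[:,2]<z0+.012];print(z0,L.min(0),L.max(0))"
```

```text
t 11.0 pos [0.5345 0.3884 0.2198] yawY -101.5 tilt z [-0.0072 -0.0035 -1.    ] q [0.45 0.45 1.44 0.   1.26 2.22] F [-0.34 -0.24 -0.66] T [ 0.02  0.02 -0.05] open 36.5
shift tool [ 0.0018 -0.0023  0.1007]
0.1513293416491795 [0.51807285 0.35533091 0.15132934] [0.53931233 0.41531121 0.16316074]
```

{"name": "arm_command", "arguments": {"series": [[0,0,0.015,0,0,0,0.036],[0,0,0.03,0,0,0,0.036],[0,0,0.045,0,0,0,0.036],[0,0,0.06,0,0,0,0.036],[0,0,0.07,0,0,0,0.036]]}}

```text
time_s: 11.55
eef_pos: [0.5359, 0.3885, 0.1523]
eef_rot: [0.001, 0.995, -0.101, -0.001]
wrist_force: [-0.1, -1.2, 0.2]
opening: 0.416
```

{"name": "arm_command", "arguments": {"series": [[0,0,0.007,0,0,0,0.036],[0,0,0.014,0,0,0,0.036],[0,0,0.021,0,0,0,0.036],[0,0,0.027,0,0,0,0.036],[0,0,0.027,0,0,0,0.036]]}}

```text
time_s: 12.05
eef_pos: [0.5361, 0.3887, 0.1264]
eef_rot: [0.0, 0.995, -0.101, -0.001]
wrist_force: [0.6, -0.2, 0.0]
opening: 0.423
```

```bash
python3 -c "
from h import *
st([.536,.390,.119])"
```

```text
t 12.05 pos [0.5361 0.3887 0.1264] yawY -101.64 tilt z [-1.3e-03 -7.0e-04 -1.0e+00] q [ 0.45  0.56  1.48 -0.    1.1   2.22] F [ 0.6  -0.16  0.05] T [ 0.01 -0.   -0.03] open 36.1
shift tool [-0.0003 -0.0013  0.0074]
```

Down 6 mm more, then grip.

{"name": "arm_command", "arguments": {"series": [[0,0,0.003,0,0,0,0.036],[0,0,0.006,0,0,0,0.036],[0,0,0.006,0,0,0,0.036],[0,0,0.006,0,0,0,0.025],[0,0,0.006,0,0,0,0.018]]}}

```text
time_s: 12.55
eef_pos: [0.5368, 0.3891, 0.1217]
eef_rot: [-0.0, 0.995, -0.101, 0.0]
wrist_force: [0.5, -0.1, -0.6]
opening: 0.21
```

{"name": "arm_command", "arguments": {"series": [[0,0,0,0,0,0,0.008],[0,0,0,0,0,0,0.008],[0,0,0,0,0,0,0.008],[0,0,0,0,0,0,0.008],[0,0,0,0,0,0,0.008]]}}

```text
time_s: 13.05
eef_pos: [0.537, 0.3899, 0.1222]
eef_rot: [-0.001, 0.995, -0.101, 0.001]
wrist_force: [1.5, 5.1, 1.5]
opening: 0.144
```

```bash
python3 -c "
from h import *
st()"
```

```text
t 13.05 pos [0.537  0.3899 0.1222] yawY -101.64 tilt z [ 0.0018  0.002  -1.    ] q [0.45 0.57 1.48 0.   1.09 2.22] F [1.49 5.11 1.47] T [ 0.97 -0.13  0.03] open 12.3
```

{"name": "arm_command", "arguments": {"series": [[0,0,-0.01,0,0,0,0.008],[0,0,-0.02,0,0,0,0.008],[0,0,-0.035,0,0,0,0.008],[0,0,-0.05,0,0,0,0.008],[0,0,-0.065,0,0,0,0.008]]}}

```text
time_s: 13.55
eef_pos: [0.5365, 0.3885, 0.1873]
eef_rot: [0.0, 0.995, -0.101, -0.0]
wrist_force: [-0.6, -0.4, -1.1]
opening: 0.149
```

{"name": "arm_command", "arguments": {"series": [[0,0,-0.015,0,0,0,0.008],[0,0,-0.03,0,0,0,0.008],[0,0,-0.045,0,0,0,0.008],[0,0,-0.055,0,0,0,0.008],[0,0,-0.055,0,0,0,0.008]]}}

```text
time_s: 14.05
eef_pos: [0.5374, 0.3893, 0.2439]
eef_rot: [-0.001, 0.995, -0.101, 0.002]
wrist_force: [-0.5, -0.7, -1.6]
opening: 0.144
```

Run:
```python
from h import *
st([.505,.152,.2422])
q,e=snap('side'); ms=camera_model('side')
cv2.imwrite('pics/c6.png',cv2.resize(q[90:210,240:340],None,fx=4,fy=4,interpolation=cv2.INTER_CUBIC)[...,::-1])
E=cloud(ms,e);k=(E[...,2]>.09)&(E[...,2]<.2)&(abs(E[...,0]-.537)<.035)&(abs(E[...,1]-.38)<.05)
P=E[k]; 
for z in np.arange(.09,.19,.006):
    Q=P[abs(P[:,2]-z)<.003]
    if len(Q): print(round(z,3),len(Q),Q[:,0].min().round(4),Q[:,0].max().round(4),np.median(Q[:,1]).round(4))
```

```text
t 14.05 pos [0.5374 0.3893 0.2439] yawY -101.64 tilt z [ 0.0034  0.0016 -1.    ] q [ 0.45  0.42  1.42 -0.    1.29  2.22] F [-0.51 -0.72 -1.61] T [-0.04  0.02  0.  ] open 12.3
shift tool [0.0162 0.239  0.0012]
0.132 2 0.539 0.543 0.3872
0.138 15 0.5312 0.5457 0.3851
0.144 17 0.5301 0.546 0.3834
0.15 19 0.5314 0.5461 0.3839
0.156 20 0.5296 0.5469 0.383
0.162 26 0.5242 0.5522 0.3809
0.168 49 0.5134 0.5678 0.3842
0.174 48 0.5122 0.5664 0.3813
0.18 62 0.5113 0.5635 0.3798
0.186 68 0.5115 0.5658 0.3805
```

View pics/c6.png

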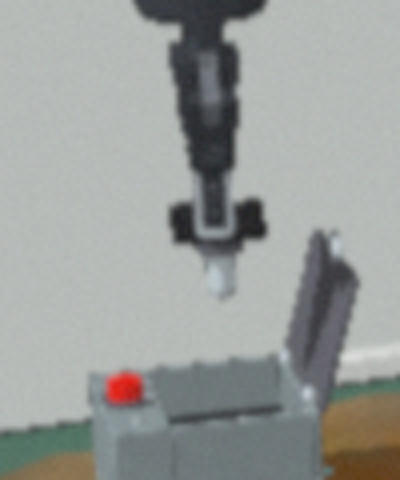

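{"name": "arm_command", "arguments": {"series": [[0,0,0,0,0,8,0.008],[0,0,0,0,0,16,0.008],[0,0,0,0,0,24,0.008],[0,0,0,0,0,32,0.008],[0,0,0,0,0,40.4,0.008]]}}

```text
time_s: 14.6
eef_pos: [0.536, 0.3886, 0.2399]
eef_rot: [0.001, 0.897, -0.441, -0.001]
wrist_force: [0.4, -0.2, -0.6]
opening: 0.149
```

Run:
```python
from h import *
D=np.load('s0.npz'); m=camera_model('top')
Z=[np.load('s0.npz')['p'],np.load('s1.npz')['p']]
for p in Z:
    g=cv2.cvtColor(p,cv2.COLOR_RGB2GRAY)[240:266,284:313]
    up=cv2.resize(g,None,fx=4,fy=4,interpolation=cv2.INTER_CUBIC)
    b=cv2.GaussianBlur(up,(0,0),2)
    k=(b>105).astype(np.uint8)
    cs,_=cv2.findContours(k,cv2.RETR_CCOMP,cv2.CHAIN_APPROX_NONE)
    for c in cs:
        A=cv2.contourArea(c)
        if A>150:
            M=cv2.moments(c);u=284+(M['m10']/M['m00']+.5)/4-.5;v=240+(M['m01']/M['m00']+.5)/4-.5
            P=onplane(m,u,v,.043); print(A,u.round(2),v.round(2),P.round(4))
st([.505,.152,.2422])
```

```text
Traceback (most recent call last):
AttributeError: 'float' object has no attribute 'round'
```

Run:
```python
from h import *
m=camera_model('top')
Z=[np.load('s0.npz')['p'],np.load('s1.npz')['p']]
for p in Z:
    g=cv2.cvtColor(p,cv2.COLOR_RGB2GRAY)[240:266,284:313]
    up=cv2.resize(g,None,fx=4,fy=4,interpolation=cv2.INTER_CUBIC)
    b=cv2.GaussianBlur(up,(0,0),2)
    k=(b>105).astype(np.uint8)
    cs,_=cv2.findContours(k,cv2.RETR_CCOMP,cv2.CHAIN_APPROX_NONE)
    for c in cs:
        A=cv2.contourArea(c)
        if A>150:
            M=cv2.moments(c);u=284+(M['m10']/M['m00']+.5)/4-.5;v=240+(M['m01']/M['m00']+.5)/4-.5
            P=onplane(m,u,v,.043); print(A,round(u,2),round(v,2),P.round(4))
st([.505,.152,.2422])
```

```text
1012.0 285.65 258.19 [0.4891 0.1833 0.043 ]
2955.5 297.26 252.82 [0.5041 0.1525 0.043 ]
655.5 297.19 252.82 [0.5041 0.1527 0.043 ]
435.0 301.32 240.49 [0.5373 0.1423 0.043 ]
1427.0 297.15 249.96 [0.5117 0.1529 0.043 ]
449.5 302.18 240.46 [0.5374 0.14   0.043 ]
t 14.6 pos [0.536  0.3886 0.2399] yawY -142.38 tilt z [-0.0021 -0.0011 -1.    ] q [ 0.45  0.43  1.43 -0.    1.29  2.93] F [ 0.39 -0.17 -0.61] T [-0.    0.    0.02] open 12.7
shift tool [ 0.1685  0.169  -0.002 ]
```

{"name": "arm_command", "arguments": {"series": [[0.03,0.03,0,0,0,0,0.008],[0.062,0.063,0,0,0,0,0.008],[0.096,0.097,0,0,0,0,0.008],[0.13,0.131,0,0,0,0,0.008],[0.1677,0.1695,0,0,0,0,0.008]]}}

```text
time_s: 15.1
eef_pos: [0.5055, 0.1547, 0.2404]
eef_rot: [0.0, 0.899, -0.438, -0.001]
wrist_force: [1.2, -0.8, -1.3]
opening: 0.146
```

{"name": "arm_command", "arguments": {"series": [[0,0,0.015,0,0,0,0.008],[0,0,0.03,0,0,0,0.008],[0,0,0.045,0,0,0,0.008],[0,0,0.06,0,0,0,0.008],[0,0,0.065,0,0,0,0.008]]}}

```text
time_s: 15.6
eef_pos: [0.5049, 0.156, 0.1739]
eef_rot: [0.001, 0.899, -0.439, -0.002]
wrist_force: [-0.4, 0.3, -2.0]
opening: 0.143
```

Run:
```python
from h import *
st([.5042,.1523,.165])
q,e=snap('side'); ms=camera_model('side'); E=cloud(ms,e)
cv2.imwrite('pics/c7.png',cv2.resize(q[160:280,265:365],None,fx=4,fy=4,interpolation=cv2.INTER_CUBIC)[...,::-1])
k=(E[...,2]>.035)&(E[...,2]<.13)&(abs(E[...,0]-.505)<.035)&(abs(E[...,1]-.145)<.04)
P=E[k]
for z in np.arange(.036,.12,.006):
    Q=P[abs(P[:,2]-z)<.003]
    if len(Q): print(round(z,3),len(Q),Q[:,0].min().round(4),Q[:,0].max().round(4),np.median(Q[:,1]).round(4))
```

```text
t 15.6 pos [0.5049 0.156  0.1739] yawY -142.06 tilt z [-4.5e-03 -4.0e-04 -1.0e+00] q [ 0.07  0.24  1.83 -0.    1.08  2.55] F [-0.41  0.34 -1.99] T [-0.   -0.03  0.02] open 12.2
shift tool [0.0025 0.0028 0.0089]
0.036 46 0.4853 0.5227 0.1415
0.042 119 0.4855 0.5248 0.1498
0.048 33 0.4869 0.5225 0.1483
0.06 3 0.5001 0.5055 0.155
0.066 14 0.4973 0.5117 0.149
0.072 23 0.4964 0.5136 0.1501
0.078 28 0.4961 0.5145 0.1483
0.084 26 0.4963 0.5148 0.1505
0.09 17 0.4913 0.518 0.1453
0.096 51 0.4856 0.5215 0.1464
0.102 51 0.4849 0.5249 0.1439
0.108 65 0.4849 0.5255 0.141
0.114 69 0.4841 0.5259 0.1414
```

View pics/c7.png

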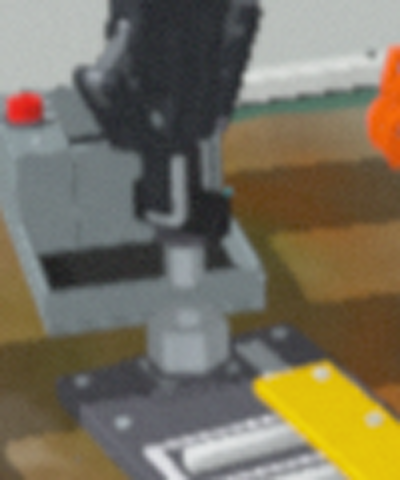

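{"name": "arm_command", "arguments": {"series": [[0.0026,0.0026,0.002,0,0,0,0.008],[0.0026,0.0026,0.005,0,0,0,0.008],[0.0026,0.0026,0.007,0,0,0,0.008],[0.0026,0.0026,0.009,0,0,0,0.008],[0.0026,0.0026,0.009,0,0,0,0.008]]}}

```text
time_s: 16.15
eef_pos: [0.506, 0.1527, 0.1674]
eef_rot: [-0.0, 0.899, -0.439, -0.0]
wrist_force: [-0.5, -0.9, -2.2]
opening: 0.141
```

{"name": "arm_command", "arguments": {"series": [[0,0,0.002,0,0,0,0.008],[0,0,0.004,0,0,0,0.008],[0,0,0.006,0,0,0,0.008],[0,0,0.008,0,0,0,0.008],[0,0,0.008,0,0,0,0.008]]}}

```text
time_s: 16.65
eef_pos: [0.5059, 0.1526, 0.159]
eef_rot: [0.0, 0.899, -0.439, -0.0]
wrist_force: [0.1, -0.0, -1.4]
opening: 0.147
```

```bash
python3 -c "
from h import *
st([.5042,.1523,.165])"
```

```text
t 16.65 pos [0.5059 0.1526 0.159 ] yawY -142.04 tilt z [-7.e-04 -1.e-04 -1.e+00] q [ 0.07  0.26  1.84 -0.    1.05  2.55] F [ 0.13 -0.01 -1.44] T [0.03 0.04 0.03] open 12.6
shift tool [-0.0008  0.0015 -0.006 ]
```

{"name": "arm_command", "arguments": {"series": [[-0.0006,0.0008,0.001,0,0,0,0.008],[-0.0006,0.0008,0.0025,0,0,0,0.008],[-0.0006,0.0008,0.004,0,0,0,0.008],[-0.0006,0.0008,0.0055,0,0,0,0.008],[-0.0006,0.0008,0.006,0,0,0,0.008]]}}

```text
time_s: 17.15
eef_pos: [0.5049, 0.1526, 0.1532]
eef_rot: [0.0, 0.899, -0.439, -0.0]
wrist_force: [-0.2, 0.2, -1.2]
opening: 0.145
```

```bash
python3 -c "
from h import *
st()"
```

```text
t 17.15 pos [0.5049 0.1526 0.1532] yawY -142.05 tilt z [-4.e-04  1.e-04 -1.e+00] q [0.07 0.27 1.84 0.   1.03 2.55] F [-0.18  0.24 -1.24] T [ 0.07  0.09 -0.03] open 12.4
```

{"name": "arm_command", "arguments": {"series": [[0,0,0.001,0,0,0,0.008],[0,0,0.002,0,0,0,0.008],[0,0,0.003,0,0,0,0.008],[0,0,0.004,0,0,0,0.008],[0,0,0.005,0,0,0,0.008]]}}

```text
time_s: 17.65
eef_pos: [0.5052, 0.1533, 0.1492]
eef_rot: [-0.001, 0.899, -0.439, -0.0]
wrist_force: [-1.5, 6.2, 0.6]
opening: 0.144
```

```bash
python3 -c "
from h import *
st()"
```

```text
t 17.65 pos [0.5052 0.1533 0.1492] yawY -142.04 tilt z [ 3.0e-04  1.4e-03 -1.0e+00] q [0.07 0.27 1.84 0.   1.03 2.55] F [-1.5   6.23  0.56] T [1.3  0.33 0.04] open 12.3
```

{"name": "arm_command", "arguments": {"series": [[-0.0005,-0.0004,0,0,0,0,0.008],[-0.001,-0.0007,0,0,0,0,0.008],[-0.001,-0.0007,0.001,0,0,0,0.008],[-0.001,-0.0007,0.002,0,0,0,0.008],[-0.001,-0.0007,0.002,0,0,0,0.008]]}}

```text
time_s: 18.15
eef_pos: [0.5048, 0.1538, 0.146]
eef_rot: [0.0, 0.899, -0.439, -0.0]
wrist_force: [-0.9, 3.1, -1.5]
opening: 0.143
```

```bash
python3 -c "
from h import *
st()"
```

```text
t 18.15 pos [0.5048 0.1538 0.146 ] yawY -142.05 tilt z [-7.e-04  0.e+00 -1.e+00] q [0.07 0.28 1.84 0.   1.02 2.55] F [-0.95  3.14 -1.52] T [0.58 0.4  0.02] open 12.2
```

{"name": "arm_command", "arguments": {"series": [[-0.0004,-0.0003,0.001,0,0,0,0.008],[-0.0004,-0.0003,0.002,0,0,0,0.008],[-0.0004,-0.0003,0.003,0,0,0,0.008],[-0.0004,-0.0003,0.004,0,0,0,0.008],[-0.0004,-0.0003,0.005,0,0,0,0.008]]}}

```text
time_s: 18.65
eef_pos: [0.5051, 0.1543, 0.1413]
eef_rot: [0.0, 0.899, -0.439, 0.0]
wrist_force: [-1.7, 2.9, -1.3]
opening: 0.148
```

```bash
python3 -c "
from h import *
st()"
```

```text
t 18.65 pos [0.5051 0.1543 0.1413] yawY -142.04 tilt z [ 1.e-04 -0.e+00 -1.e+00] q [ 0.07  0.29  1.84 -0.    1.01  2.55] F [-1.73  2.86 -1.29] T [0.45 0.38 0.02] open 12.6
```

Depth about 16 mm, going in freely. Continue to the bottom.

{"name": "arm_command", "arguments": {"series": [[-0.0002,-0.0002,0.001,0,0,0,0.008],[-0.0002,-0.0002,0.002,0,0,0,0.008],[-0.0002,-0.0002,0.003,0,0,0,0.008],[-0.0002,-0.0002,0.004,0,0,0,0.008],[-0.0002,-0.0002,0.005,0,0,0,0.008]]}}

```text
time_s: 19.15
eef_pos: [0.5051, 0.1545, 0.1363]
eef_rot: [0.0, 0.899, -0.439, 0.0]
wrist_force: [-0.9, 1.0, -0.9]
opening: 0.143
```

{"name": "arm_command", "arguments": {"series": [[0,0,0.0005,0,0,0,0.008],[0,0,0.001,0,0,0,0.008],[0,0,0.0015,0,0,0,0.008],[0,0,0.002,0,0,0,0.008],[0,0,0.002,0,0,0,0.008]]}}

```text
time_s: 19.65
eef_pos: [0.5053, 0.1546, 0.1353]
eef_rot: [0.0, 0.899, -0.439, 0.0]
wrist_force: [-4.3, -0.4, 7.1]
opening: 0.144
```

```bash
python3 -c "
from h import *
st()"
```

```text
t 19.65 pos [0.5053 0.1546 0.1353] yawY -142.04 tilt z [ 3.e-04 -2.e-04 -1.e+00] q [ 0.07  0.3   1.84 -0.    1.    2.55] F [-4.27 -0.43  7.13] T [0.05 0.96 0.01] open 12.3
```

{"name": "arm_command", "arguments": {"series": [[0,0,-0.001,0,0,-7,0.008],[0,0,-0.001,0,0,-14,0.008],[0,0,-0.001,0,0,-21,0.008],[0,0,-0.001,0,0,-28,0.008],[0,0,-0.001,0,0,-35,0.008]]}}

```text
time_s: 20.15
eef_pos: [0.5043, 0.1539, 0.1355]
eef_rot: [0.001, 0.989, -0.146, -0.001]
wrist_force: [-5.5, -2.9, 4.9]
opening: 0.142
```

```bash
python3 -c "
from h import *
st()"
```

```text
t 20.15 pos [0.5043 0.1539 0.1355] yawY -106.74 tilt z [-0.0022 -0.0017 -1.    ] q [ 0.07  0.3   1.85 -0.    1.    1.94] F [-5.47 -2.87  4.87] T [-0.74  1.09 -0.06] open 12.2
```

{"name": "arm_command", "arguments": {"series": [[-0.0004,0.0005,0,0,0,-7,0.008],[-0.0008,0.001,0,0,0,-14,0.008],[-0.0008,0.001,0,0,0,-21,0.008],[-0.0008,0.001,0,0,0,-28,0.008],[-0.0008,0.001,0,0,0,-35,0.008]]}}

```text
time_s: 20.65
eef_pos: [0.5042, 0.1528, 0.1355]
eef_rot: [0.001, 0.987, 0.159, -0.0]
wrist_force: [-1.7, -5.3, 1.5]
opening: 0.15
```

```bash
python3 -c "
from h import *
st()"
```

```text
t 20.65 pos [0.5042 0.1528 0.1355] yawY -71.74 tilt z [ 1.0e-04 -2.3e-03 -1.0e+00] q [ 0.07  0.3   1.85 -0.    1.    1.32] F [-1.73 -5.26  1.52] T [-1.09  0.33 -0.06] open 12.8
```

{"name": "arm_command", "arguments": {"series": [[-0.0004,0.0005,0,0,0,-7,0.008],[-0.0006,0.001,0,0,0,-14,0.008],[-0.0006,0.001,0,0,0,-21,0.008],[-0.0006,0.001,0,0,0,-28,0.008],[-0.0006,0.001,0,0,0,-35,0.008]]}}

```text
time_s: 21.15
eef_pos: [0.5048, 0.1517, 0.1357]
eef_rot: [0.001, 0.894, 0.448, 0.001]
wrist_force: [1.8, -4.5, -1.7]
opening: 0.144
```

Run:
```python
from h import *
st()
p,d=snap('top');hs=cv2.cvtColor(p,cv2.COLOR_RGB2HSV)
k=(hs[...,0]>20)&(hs[...,0]<32)&(hs[...,1]>190)&(hs[...,2]>110);k[:215]=0;k[265:]=0;k[:,:310]=0;k[:,400:]=0
m=camera_model('top');v,u=np.nonzero(k)
for p in [np.load('s0.npz')['p'],p]:
    hs=cv2.cvtColor(p,cv2.COLOR_RGB2HSV);k=(hs[...,0]>20)&(hs[...,0]<32)&(hs[...,1]>190)&(hs[...,2]>110);k[:215]=0;k[265:]=0;k[:,:310]=0;k[:,400:]=0
    col=k[:,345:370]; v,u=np.nonzero(col); print(onplane(m,u.mean()+345,v.mean(),.038),k.sum())
```

```text
t 21.15 pos [0.5048 0.1517 0.1357] yawY -36.75 tilt z [ 0.0026 -0.0018 -1.    ] q [ 0.07  0.29  1.85 -0.    1.    0.71] F [ 1.83 -4.45 -1.74] T [-0.81 -0.43 -0.04] open 12.3
[ 0.55087735 -0.00674514  0.038     ] 732
[ 0.55903697 -0.00671395  0.038     ] 712
```

{"name": "arm_command", "arguments": {"series": [[0,0.0005,0,0,0,-7,0.008],[0,0.001,0,0,0,-14,0.008],[0,0.0014,0,0,0,-21,0.008],[0,0.0014,0,0,0,-28,0.008],[0,0.0014,0,0,0,-35,0.008]]}}

```text
time_s: 21.7
eef_pos: [0.506, 0.1514, 0.1357]
eef_rot: [0.001, 0.719, 0.695, 0.001]
wrist_force: [3.9, -1.8, -3.8]
opening: 0.146
```

{"name": "arm_command", "arguments": {"series": [[0,0.0005,0,0,0,-7,0.008],[0,0.001,0,0,0,-14,0.008],[0,0.0012,0,0,0,-21,0.008],[0,0.0012,0,0,0,-28,0.008],[0,0.0012,0,0,0,-35,0.008]]}}

```text
time_s: 22.2
eef_pos: [0.5073, 0.1518, 0.1357]
eef_rot: [0.001, 0.477, 0.879, 0.001]
wrist_force: [3.2, 1.0, -4.9]
opening: 0.147
```

```bash
python3 -c "
from h import *
st()"
```

```text
t 22.2 pos [0.5073 0.1518 0.1357] yawY 33.07 tilt z [ 3.2e-03  3.0e-04 -1.0e+00] q [ 0.07  0.3   1.84  0.    1.   -0.51] F [ 3.15  1.05 -4.9 ] T [ 0.25 -0.67 -0.07] open 12.5
```

{"name": "arm_command", "arguments": {"series": [[0,0.0005,0.0003,0,0,-7,0.008],[0,0.001,0.0005,0,0,-14,0.008],[0,0.0012,0.0005,0,0,-21,0.008],[0,0.0012,0.0005,0,0,-28,0.008],[0,0.0012,0.0005,0,0,-35,0.008]]}}

```text
time_s: 22.7
eef_pos: [0.5081, 0.1529, 0.1356]
eef_rot: [0.001, 0.19, 0.982, 0.001]
wrist_force: [1.5, 2.5, 0.7]
opening: 0.145
```

{"name": "arm_command", "arguments": {"series": [[0,0.0005,0,0,0,-7,0.008],[0,0.001,0,0,0,-14,0.008],[0,0.0012,0,0,0,-21,0.008],[0,0.0012,0,0,0,-28,0.008],[0,0.0012,0,0,0,-35,0.008]]}}

```text
time_s: 23.2
eef_pos: [0.5081, 0.1542, 0.1356]
eef_rot: [0.001, -0.114, 0.993, 0.001]
wrist_force: [-0.9, 2.2, 3.7]
opening: 0.147
```

{"name": "arm_command", "arguments": {"series": [[0,0.0005,0,0,0,-6,0.008],[0,0.001,0,0,0,-12,0.008],[0,0.0011,0,0,0,-17,0.008],[0,0.0011,0,0,0,-22,0.008],[0,0.0011,0,0,0,-27,0.008]]}}

```text
time_s: 23.7
eef_pos: [0.5076, 0.1552, 0.1356]
eef_rot: [0.001, -0.342, 0.94, 0.0]
wrist_force: [-2.4, 2.2, 3.3]
opening: 0.144
```

Run:
```python
from h import *
st()
m=camera_model('top')
for p in [np.load('s0.npz')['p'],snap('top')[0]]:
    hs=cv2.cvtColor(p,cv2.COLOR_RGB2HSV);k=(hs[...,0]>20)&(hs[...,0]<32)&(hs[...,1]>190)&(hs[...,2]>110);k[:205]=0;k[265:]=0;k[:,:310]=0;k[:,400:]=0
    col=k[:,345:370]; v,u=np.nonzero(col); print(onplane(m,u.mean()+345,v.mean(),.038),k.sum())
```

```text
t 23.7 pos [0.5076 0.1552 0.1356] yawY 130.0 tilt z [ 7.e-04  1.e-03 -1.e+00] q [ 0.07  0.3   1.84  0.    1.   -2.2 ] F [-2.45  2.15  3.3 ] T [ 0.49  0.56 -0.08] open 12.3
[ 0.55087735 -0.00674514  0.038     ] 732
[ 0.57392263 -0.00681699  0.038     ] 746
```

{"name": "arm_command", "arguments": {"series": [[0,0,0,0,0,0,0.02],[0,0,0,0,0,0,0.03],[0,0,0,0,0,0,0.036],[0,0,0,0,0,0,0.036],[0,0,0,0,0,0,0.036]]}}

```text
time_s: 24.25
eef_pos: [0.5073, 0.1546, 0.1348]
eef_rot: [0.0, -0.341, 0.94, -0.0]
wrist_force: [0.2, 0.5, 0.7]
opening: 0.424
```

{"name": "arm_command", "arguments": {"series": [[0,0,-0.01,0,0,0,0.036],[0,0,-0.03,0,0,0,0.036],[0,0,-0.06,0,0,0,0.036],[0,0,-0.09,0,0,0,0.036],[0,0,-0.1,0,0,0,0.036]]}}

```text
time_s: 24.75
eef_pos: [0.509, 0.1549, 0.239]
eef_rot: [0.003, -0.342, 0.94, -0.001]
wrist_force: [0.0, -0.3, 0.4]
opening: 0.425
```

Run:
```python
from h import *
st()
p,d=snap('top'); q,e=snap('side'); np.savez('s2.npz',p=p,d=d,q=q,e=e)
a=cv2.resize(p[205:285,270:390],None,fx=4,fy=4,interpolation=cv2.INTER_CUBIC)
b=cv2.resize(q[190:320,270:410],None,fx=2.2,fy=2.2,interpolation=cv2.INTER_CUBIC)
W=np.zeros((330,790,3),np.uint8);W[:320,:480]=a;W[:b.shape[0],480:480+b.shape[1]]=b
cv2.imwrite('pics/c8.png',W[...,::-1])
```

```text
t 24.75 pos [0.509  0.1549 0.239 ] yawY 129.95 tilt z [ 6.2e-03  4.0e-04 -1.0e+00] q [ 0.07  0.15  1.78 -0.    1.2  -2.2 ] F [ 0.04 -0.26  0.43] T [-0.    0.05 -0.04] open 36.3
```

View pics/c8.png

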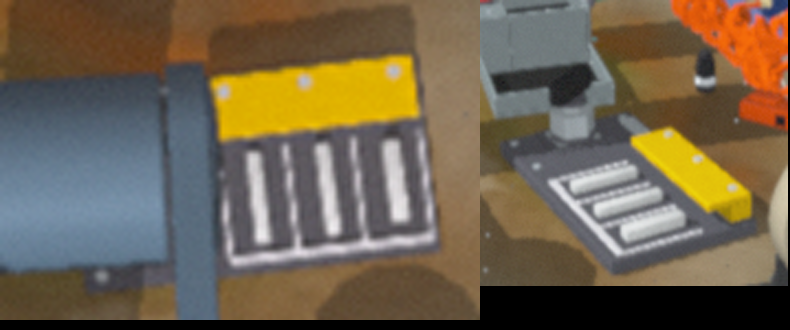

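{"name": "arm_command", "arguments": {"series": [[0,0,0,0,0,8,0.024],[0,0,0,0,0,16,0.024],[0,0,0,0,0,24,0.024],[0,0,0,0,0,32,0.024],[0,0,0,0,0,32,0.024]]}}

```text
time_s: 25.35
eef_pos: [0.5064, 0.1546, 0.2331]
eef_rot: [-0.001, -0.069, 0.998, -0.0]
wrist_force: [0.0, 0.5, -0.5]
opening: 0.28
```

```bash
cat > bars.py <<'E'
from h import *
def bars():
    ax=np.array([np.cos(.1373),np.sin(.1373)]);ay=np.array([-ax[1],ax[0]])
    for n in('top','side'):
        p,d=snap(n); m=camera_model(n); C=cloud(m,d)
        L=C[...,:2]-np.array([.521,.058]); lx=L@ax; ly=L@ay; z=C[...,2]
        g=cv2.cvtColor(p,cv2.COLOR_RGB2GRAY)
        k=(g>105)&(lx<.022)&(lx>-.053)&(ly<.022)&(ly>-.115)&(z>.0195 if n=='side' else z>.014)&(z<.034)
        k[:, :]&=True
        c_,l,s,c=cv2.connectedComponentsWithStats(k.astype(np.uint8))
        for i in range(1,c_):
            if s[i,4]>30:
                P=C[l==i]; r=cv2.minAreaRect((P[:,:2]*1000).astype(np.float32))
                Q=P[:,:2]-[.521,.058]
                print(n,s[i],onplane(m,*c[i],.0245).round(4),'cloud',np.median(P,0).round(4),'rect',np.round(r[0],1),np.round(r[1],1),round(r[2],1),'loc',(Q@ax).mean().round(4),(Q@ay).mean().round(4))
E
python3 -c "
from bars import *
st();bars()"
```

```text
t 25.35 pos [0.5064 0.1546 0.2331] yawY 97.88 tilt z [-3.e-03 -2.e-04 -1.e+00] q [ 0.07  0.16  1.79 -0.    1.2  -1.64] F [ 0.02  0.5  -0.47] T [-0.04 -0.06  0.  ] open 23.9
top [357 239   6  25  62] [ 0.5124 -0.0146  0.0245] cloud [ 0.5139 -0.0149  0.0171] rect [512.4 -15.2] [66.5  7.6] 7.7 loc -0.0184 -0.0714
top [340 240   6  26  57] [0.5064 0.0306 0.0245] cloud [0.5062 0.0311 0.0172] rect [507.4  30.5] [69.   7.1] 8.5 loc -0.0182 -0.0255
top [348 240   8  25 113] [0.5092 0.006  0.0245] cloud [0.5092 0.0055 0.024 ] rect [509.6   5.5] [65.6 14.4] 8.7 loc -0.0188 -0.05
top [365 240   8  21 119] [ 0.5154 -0.0398  0.0245] cloud [ 0.5153 -0.0392  0.0254] rect [515.6 -40.9] [56.  16.6] 7.2 loc -0.0189 -0.0962
top [331 243   7  24 109] [0.5023 0.053  0.0245] cloud [0.5028 0.0532 0.0231] rect [501.7  52.3] [63.2 14.2] 5.9 loc -0.0192 -0.0025
side [311 265  30  11 139] [0.502  0.0514 0.0245] cloud [0.5016 0.0526 0.024 ] rect [503.2  54.4] [60.  17.7] 9.0 loc -0.019 -0.0027
side [322 275  31  13 162] [0.5095 0.0038 0.0245] cloud [0.5105 0.0052 0.0239] rect [509.8   7.4] [61.8 15. ] 7.3 loc -0.0179 -0.0505
side [334 285  29  13 189] [ 0.5159 -0.0395  0.0245] cloud [ 0.5156 -0.0409  0.0258] rect [517.4 -38.4] [55.9 16.5] 10.9 loc -0.0187 -0.0968
```

{"name": "arm_command", "arguments": {"series": [[0.006,-0.035,0,0,0,0,0.024],[0.012,-0.07,0,0,0,0,0.024],[0.0184,-0.1005,0.02,0,0,0,0.024],[0.0184,-0.1005,0.06,0,0,0,0.024],[0.0184,-0.1005,0.09,0,0,0,0.024]]}}

```text
time_s: 25.95
eef_pos: [0.5024, 0.0516, 0.1432]
eef_rot: [-0.0, -0.07, 0.998, 0.0]
wrist_force: [-0.8, 0.3, -0.2]
opening: 0.282
```

{"name": "arm_command", "arguments": {"series": [[0,0,0.01,0,0,0,0.024],[0,0,0.02,0,0,0,0.024],[0,0,0.03,0,0,0,0.024],[0,0,0.036,0,0,0,0.024],[0,0,0.036,0,0,0,0.024]]}}

```text
time_s: 26.45
eef_pos: [0.5029, 0.0528, 0.1087]
eef_rot: [-0.0, -0.07, 0.998, 0.0]
wrist_force: [0.1, -0.3, -0.0]
opening: 0.282
```

```bash
python3 -c "
from h import *
st([.502,.0525,.0945])
ms=camera_model('side');q,e=snap('side');E=cloud(ms,e);k=(E[...,2]>.028)&(E[...,2]<.06)&(abs(E[...,0]-.502)<.02)&(abs(E[...,1]-.0525)<.03);P=E[k];z0=P[:,2].min();L=P[P[:,2]<z0+.01];print(z0,L.min(0),L.max(0),np.sort(P[:,2])[:10])"
```

```text
t 26.45 pos [0.5029 0.0528 0.1087] yawY 98.0 tilt z [-3.e-04 -0.e+00 -1.e+00] q [-0.13  0.3   1.91 -0.    0.93 -1.84] F [ 0.15 -0.32 -0.02] T [ 0.04  0.01 -0.01] open 24.1
shift tool [ 0.001  -0.0002  0.0142]
0.03627106847110462 [0.48875129 0.02941669 0.03627107] [0.51329387 0.06877592 0.04622557] [0.03627107 0.03723499 0.03740599 0.03775589 0.03796299 0.03810555
 0.03858636 0.0391067  0.03929691 0.03960967]
```

{"name": "arm_command", "arguments": {"series": [[0.001,0,0.006,0,0,0,0.024],[0.001,0,0.012,0,0,0,0.024],[0.001,0,0.016,0,0,0,0.024],[0.001,0,0.016,0,0,0,0.024],[0.001,0,0.016,0,0,0,0.014]]}}

```text
time_s: 27.0
eef_pos: [0.5019, 0.0525, 0.0928]
eef_rot: [-0.0, -0.069, 0.998, 0.0]
wrist_force: [0.1, 0.4, -0.9]
opening: 0.166
```

{"name": "arm_command", "arguments": {"series": [[0,0,0,0,0,0,0.004],[0,0,0,0,0,0,0.004],[0,0,0,0,0,0,0.004],[0,0,0,0,0,0,0.004],[0,0,0,0,0,0,0.004]]}}

```text
time_s: 27.5
eef_pos: [0.5022, 0.0525, 0.0931]
eef_rot: [0.0, -0.069, 0.998, -0.0]
wrist_force: [-0.5, 0.5, 2.0]
opening: 0.076
```

```bash
python3 -c "
from h import *
st()"
```

```text
t 27.5 pos [0.5022 0.0525 0.0931] yawY 97.96 tilt z [ 5.e-04 -1.e-04 -1.e+00] q [-0.13  0.33  1.91 -0.    0.9  -1.84] F [-0.47  0.46  1.99] T [ 0.01 -0.    0.03] open 6.5
```

{"name": "arm_command", "arguments": {"series": [[0,0,-0.015,0,0,0,0.004],[0,0,-0.04,0,0,0,0.004],[0,0,-0.08,0,0,0,0.004],[0,0,-0.11,0,0,0,0.004],[0,0,-0.12,0,0,-6,0.004]]}}

```text
time_s: 28.0
eef_pos: [0.5036, 0.0523, 0.2165]
eef_rot: [0.003, -0.122, 0.992, -0.001]
wrist_force: [0.7, 0.5, -0.8]
opening: 0.075
```

{"name": "arm_command", "arguments": {"series": [[0,0,0,0,0,-8,0.004],[0,0,0,0,0,-16,0.004],[0,0,0,0,0,-24,0.004],[0,0,0,0,0,-32,0.004],[0,0,0,0,0,-40,0.004]]}}

```text
time_s: 28.5
eef_pos: [0.5017, 0.0525, 0.2127]
eef_rot: [-0.0, -0.456, 0.89, 0.0]
wrist_force: [0.7, 1.1, -0.1]
opening: 0.075
```

{"name": "arm_command", "arguments": {"series": [[0,0,0,0,0,-8,0.004],[0,0,0,0,0,-16,0.004],[0,0,0,0,0,-24,0.004],[0,0,0,0,0,-31.4,0.004],[0,0,0,0,0,-31.4,0.004]]}}

```text
time_s: 29.0
eef_pos: [0.503, 0.0698, 0.2122]
eef_rot: [-0.008, -0.671, 0.742, -0.007]
wrist_force: [0.4, 0.4, -0.8]
opening: 0.077
```

Run:
```python
from h import *
c=np.array([.5157,.2903]);ax=np.array([.9968,-.0805]);ay=np.array([.0805,.9968])
P=c+.030*ax-.008*ay; print(P)
st([*P,.2130])
q,e=snap('side'); a=cv2.resize(q[120:300,220:400],None,fx=3,fy=3)
p,d=snap('top')
print('depth top of lid etc'); cv2.imwrite('pics/c9.png',a[...,::-1])
```

```text
[0.54496   0.2799106]
t 29.0 pos [0.503  0.0698 0.2122] yawY 174.24 tilt z [-0.0021 -0.0217 -0.9998] q [-0.09  0.14  1.85 -0.02  1.15 -3.12] F [ 0.42  0.37 -0.8 ] T [-0.02  0.    0.05] open 6.6
shift tool [-0.2132 -0.0206 -0.0054]
depth top of lid etc
```

View pics/c9.png

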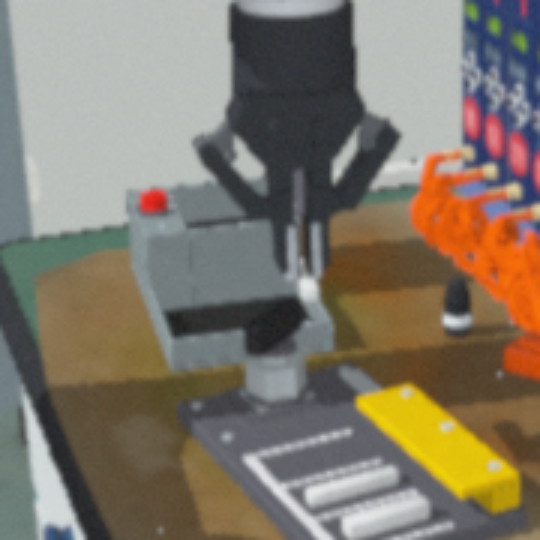

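{"name": "arm_command", "arguments": {"series": [[-0.04,-0.004,0,0,0,0,0.004],[-0.085,-0.008,0,0,0,0,0.004],[-0.13,-0.013,0,0,0,0,0.004],[-0.18,-0.018,0,0,0,0,0.004],[-0.22,-0.0226,0,0,0,0,0.004]]}}

```text
time_s: 29.6
eef_pos: [0.5484, 0.287, 0.2076]
eef_rot: [-0.008, -0.67, 0.742, -0.007]
wrist_force: [1.1, 0.0, 0.5]
opening: 0.076
```

{"name": "arm_command", "arguments": {"series": [[0,0,0,0,0,0,0.004],[0,0,0,0,0,0,0.004],[0,0,0,0,0,0,0.004],[0,0,0,0,0,0,0.004],[0,0,0,0,0,0,0.004]]}}

```text
time_s: 30.1
eef_pos: [0.5483, 0.284, 0.2079]
eef_rot: [-0.008, -0.67, 0.743, -0.008]
wrist_force: [0.1, 0.2, -1.1]
opening: 0.08
```

```bash
python3 -c "
from h import *
st([.545,.280,.2130])"
```

```text
t 30.1 pos [0.5483 0.284  0.2079] yawY 174.07 tilt z [-0.0015 -0.0219 -0.9998] q [ 0.29  0.38  1.57 -0.02  1.21 -2.74] F [ 0.14  0.19 -1.07] T [ 0.04 -0.05 -0.  ] open 6.8
shift tool [ 0.0044  0.0029 -0.0051]
```

{"name": "arm_command", "arguments": {"series": [[0.0044,0.0049,0.02,0,-1.26,-1.3,0.004],[0.0044,0.0049,0.05,0,-1.26,-1.3,0.004],[0.0044,0.0049,0.075,0,-1.26,-1.3,0.004],[0.0044,0.0049,0.09,0,-1.26,-1.3,0.004],[0.0044,0.0049,0.098,0,-1.26,-1.3,0.004]]}}

```text
time_s: 30.6
eef_pos: [0.5421, 0.2785, 0.1084]
eef_rot: [-0.001, -0.678, 0.735, 0.0]
wrist_force: [-0.2, 0.1, 0.1]
opening: 0.078
```

```bash
python3 -c "
from h import *
st([.543,.280,.0875])"
```

```text
t 30.6 pos [0.5421 0.2785 0.1084] yawY 175.42 tilt z [-1.5e-03 -5.0e-04 -1.0e+00] q [ 0.28  0.49  1.64 -0.    1.01 -2.78] F [-0.18  0.1   0.06] T [ 0.02  0.03 -0.02] open 6.6
shift tool [-0.0016 -0.0008  0.0209]
```

{"name": "arm_command", "arguments": {"series": [[-0.001,0,0.006,0,0,0,0.004],[-0.001,0,0.012,0,0,0,0.004],[-0.001,0,0.017,0,0,0,0.004],[-0.001,0,0.021,0,0,0,0.004],[-0.001,0,0.021,0,0,0,0.004]]}}

```text
time_s: 31.1
eef_pos: [0.5425, 0.2802, 0.0884]
eef_rot: [-0.0, -0.679, 0.734, -0.0]
wrist_force: [-0.0, 0.1, 0.4]
opening: 0.073
```

{"name": "arm_command", "arguments": {"series": [[0,0,0,0,0,0,0.014],[0,0,0,0,0,0,0.022],[0,0,0,0,0,0,0.022],[0,0,0,0,0,0,0.022],[0,0,0,0,0,0,0.022]]}}

```text
time_s: 31.6
eef_pos: [0.5428, 0.2802, 0.0889]
eef_rot: [0.0, -0.679, 0.735, -0.0]
wrist_force: [0.4, -0.1, -0.2]
opening: 0.252
```

{"name": "arm_command", "arguments": {"series": [[0,0,-0.01,0,0,0,0.022],[0,0,-0.03,0,0,0,0.022],[0,0,-0.06,0,0,0,0.022],[0,0,-0.1,0,0,0,0.022],[0,0,-0.13,0,0,0,0.022]]}}

```text
time_s: 32.1
eef_pos: [0.5432, 0.2803, 0.222]
eef_rot: [0.001, -0.679, 0.734, -0.001]
wrist_force: [1.1, -0.7, -0.7]
opening: 0.259
```

Run:
```python
from bars import *
st([.5093,.005,.2170])
bars()
```

```text
t 32.1 pos [0.5432 0.2803 0.222 ] yawY 175.47 tilt z [ 2.8e-03  8.0e-04 -1.0e+00] q [ 0.28  0.34  1.58 -0.    1.21 -2.78] F [ 1.1  -0.67 -0.66] T [-0.01  0.02  0.01] open 22.1
shift tool [0.2772 0.0121 0.0047]
top [357 239   6  25  61] [ 0.5135 -0.0145  0.0245] cloud [ 0.5152 -0.0148  0.0178] rect [512.4 -15.1] [66.6  7.7] 8.6 loc -0.0172 -0.0714
top [340 240   6  26  59] [0.5059 0.0305 0.0245] cloud [0.5061 0.031  0.0173] rect [507.5  30.6] [68.5  7.4] 8.4 loc -0.0187 -0.0256
top [348 240   8  25 109] [0.5088 0.0058 0.0245] cloud [0.5091 0.0054 0.0241] rect [509.5   5.4] [65.8 14.1] 8.8 loc -0.0192 -0.0502
top [365 240   8  21 112] [ 0.5158 -0.0397  0.0245] cloud [ 0.5157 -0.0391  0.0269] rect [516.1 -40.8] [55.8 15.7] 8.8 loc -0.0185 -0.096
top [324 243   5  25  41] [0.5024 0.0752 0.0245] cloud [0.5053 0.075  0.0172] rect [500.2  74.6] [65.8  4.8] 8.2 loc -0.016 0.0195
side [322 275  31  13 152] [0.5087 0.0041 0.0245] cloud [0.5082 0.0052 0.024 ] rect [510.3   7.3] [63.3 14.8] 8.7 loc -0.0188 -0.0503
side [334 285  29  13 193] [ 0.5157 -0.0398  0.0245] cloud [ 0.5159 -0.0409  0.0256] rect [516.9 -38.1] [54.2 17.2] 11.8 loc -0.0188 -0.0967
```

{"name": "arm_command", "arguments": {"series": [[0.03,0.001,0,0,0,8,0.024],[0.07,0.003,0,0,0,16,0.024],[0.115,0.005,0,0,0,24,0.024],[0.16,0.007,0,0,0,32,0.024],[0.2,0.009,0,0,0,40,0.024]]}}

```text
time_s: 32.7
eef_pos: [0.517, 0.0798, 0.2185]
eef_rot: [-0.0, -0.384, 0.923, -0.0]
wrist_force: [0.8, -0.2, -0.4]
opening: 0.28
```

{"name": "arm_command", "arguments": {"series": [[0.02,-0.016,0,0,0,8,0.024],[0.045,-0.035,0,0,0,16,0.024],[0.061,-0.047,0,0,0,24,0.024],[0.061,-0.047,0,0,0,32,0.024],[0.061,-0.047,0,0,0,37.5,0.024]]}}

```text
time_s: 33.2
eef_pos: [0.5082, 0.0042, 0.2185]
eef_rot: [-0.0, -0.066, 0.998, 0.0]
wrist_force: [-0.2, 0.6, -0.3]
opening: 0.285
```

{"name": "arm_command", "arguments": {"series": [[0,0,0.03,0,0,0,0.024],[0,0,0.06,0,0,0,0.024],[0,0,0.09,0,0,0,0.024],[0,0,0.1,0,0,0,0.024],[0,0,0.1,0,0,0,0.024]]}}

```text
time_s: 33.7
eef_pos: [0.5074, 0.0053, 0.1173]
eef_rot: [-0.002, -0.069, 0.998, 0.001]
wrist_force: [-0.5, 0.3, -0.3]
opening: 0.28
```

```bash
python3 -c "
from h import *
st([.509,.0053,.0928])"
```

```text
t 33.7 pos [0.5074 0.0053 0.1173] yawY 97.97 tilt z [-3.4e-03  9.0e-04 -1.0e+00] q [-0.22  0.29  1.9   0.    0.95 -1.93] F [-0.54  0.29 -0.33] T [ 0.02 -0.02  0.01] open 23.9
shift tool [-0.0017 -0.0003  0.0245]
```

{"name": "arm_command", "arguments": {"series": [[-0.001,0,0.008,0,0,0,0.024],[-0.001,0,0.016,0,0,0,0.024],[-0.001,0,0.022,0,0,0,0.024],[-0.001,0,0.0255,0,0,0,0.024],[-0.001,0,0.0255,0,0,0,0.024]]}}

```text
time_s: 34.2
eef_pos: [0.5094, 0.0053, 0.0929]
eef_rot: [-0.0, -0.069, 0.998, 0.0]
wrist_force: [-0.2, -0.4, 0.0]
opening: 0.281
```

{"name": "arm_command", "arguments": {"series": [[0,0,0,0,0,0,0.014],[0,0,0,0,0,0,0.004],[0,0,0,0,0,0,0.004],[0,0,0,0,0,0,0.004],[0,0,0,0,0,0,0.004]]}}

```text
time_s: 34.7
eef_pos: [0.51, 0.0051, 0.0937]
eef_rot: [0.001, -0.069, 0.998, -0.0]
wrist_force: [-1.4, -0.4, 3.6]
opening: 0.075
```

{"name": "arm_command", "arguments": {"series": [[0,0,-0.015,0,0,0,0.004],[0,0,-0.045,0,0,0,0.004],[0,0,-0.085,0,0,0,0.004],[0,0,-0.12,0,0,0,0.004],[0,0,-0.125,0,0,0,0.004]]}}

```text
time_s: 35.2
eef_pos: [0.512, 0.0048, 0.2228]
eef_rot: [0.004, -0.07, 0.998, -0.001]
wrist_force: [0.5, -0.1, -0.2]
opening: 0.068
```

```bash
python3 -c "
from h import *
c=np.array([.5157,.2903]);ax=np.array([.9968,-.0805]);ay=np.array([.0805,.9968])
P=c-.002*ax-.008*ay; print(P)
st([*P,.2180])"
```

```text
[0.5130624 0.2824866]
t 35.2 pos [0.512  0.0048 0.2228] yawY 97.98 tilt z [ 0.0084 -0.0017 -1.    ] q [-0.22  0.13  1.84  0.    1.16 -1.93] F [ 0.46 -0.1  -0.17] T [-0.02 -0.03  0.01] open 5.8
shift tool [-0.0396  0.2749  0.0044]
```

{"name": "arm_command", "arguments": {"series": [[-0.006,0.04,0,0,0,0,0.004],[-0.013,0.085,0,0,0,0,0.004],[-0.02,0.13,0,0,0,0,0.004],[-0.027,0.18,0,0,0,-8,0.004],[-0.034,0.225,0,0,0,-16,0.004]]}}

```text
time_s: 35.7
eef_pos: [0.5113, 0.2347, 0.2172]
eef_rot: [-0.0, -0.21, 0.978, 0.0]
wrist_force: [1.4, -0.2, 0.3]
opening: 0.076
```

{"name": "arm_command", "arguments": {"series": [[-0.015,0.03,0,0,0,-8,0.004],[-0.0208,0.045,0,0,0,-16,0.004],[-0.0208,0.045,0,0,0,-24,0.004],[-0.0208,0.045,0,0,0,-32,0.004],[-0.0208,0.045,0,0,0,-40,0.004]]}}

```text
time_s: 36.2
eef_pos: [0.5121, 0.2825, 0.2168]
eef_rot: [-0.001, -0.532, 0.846, 0.0]
wrist_force: [-0.2, 0.0, -0.8]
opening: 0.075
```

{"name": "arm_command", "arguments": {"series": [[0,0,0.01,0,0,-8,0.004],[0,0,0.03,0,0,-16,0.004],[0,0,0.06,0,0,-21.4,0.004],[0,0,0.09,0,0,-21.4,0.004],[0,0,0.1,0,0,-21.4,0.004]]}}

```text
time_s: 36.7
eef_pos: [0.5102, 0.2814, 0.1139]
eef_rot: [-0.003, -0.678, 0.735, 0.001]
wrist_force: [-0.7, 1.1, -0.0]
opening: 0.073
```

```bash
python3 -c "
from h import *
st([.513,.2825,.0880])"
```

```text
t 36.7 pos [0.5102 0.2814 0.1139] yawY 175.35 tilt z [-0.0064 -0.0021 -1.    ] q [ 0.3   0.44  1.7  -0.    1.01 -2.76] F [-0.74  1.13 -0.01] T [0.02 0.04 0.04] open 6.2
shift tool [-0.0014 -0.0029  0.0259]
```

{"name": "arm_command", "arguments": {"series": [[0,0.001,0.008,0,0,0,0.004],[0,0.001,0.016,0,0,0,0.004],[0,0.001,0.024,0,0,0,0.004],[0,0.001,0.028,0,0,0,0.004],[0,0.001,0.028,0,0,0,0.004]]}}

```text
time_s: 37.2
eef_pos: [0.5119, 0.2824, 0.0901]
eef_rot: [0.0, -0.678, 0.735, -0.0]
wrist_force: [0.6, 0.1, -0.4]
opening: 0.076
```

{"name": "arm_command", "arguments": {"series": [[0,0,0,0,0,0,0.012],[0,0,0,0,0,0,0.018],[0,0,0,0,0,0,0.018],[0,0,0,0,0,0,0.018],[0,0,0,0,0,0,0.018]]}}

```text
time_s: 37.7
eef_pos: [0.512, 0.2824, 0.0904]
eef_rot: [0.0, -0.678, 0.735, -0.0]
wrist_force: [-0.6, 0.4, -0.4]
opening: 0.215
```

{"name": "arm_command", "arguments": {"series": [[0,0,-0.01,0,0,0,0.018],[0,0,-0.03,0,0,0,0.018],[0,0,-0.06,0,0,0,0.018],[0,0,-0.1,0,0,0,0.018],[0,0,-0.13,0,0,0,0.018]]}}

```text
time_s: 38.2
eef_pos: [0.5123, 0.2826, 0.2234]
eef_rot: [0.001, -0.678, 0.735, -0.001]
wrist_force: [-1.2, 0.4, 0.4]
opening: 0.21
```

Run:
```python
from bars import *
st([.5157,-.0402,.2170])
bars()
```

```text
t 38.2 pos [0.5123 0.2826 0.2234] yawY 175.37 tilt z [ 2.6e-03  8.0e-04 -1.0e+00] q [ 0.3   0.28  1.65 -0.    1.2  -2.76] F [-1.19  0.37  0.37] T [-0.02 -0.07  0.  ] open 18.0
shift tool [ 0.3215 -0.0294  0.0061]
top [357 239   5  25  57] [ 0.5135 -0.0143  0.0245] cloud [ 0.5126 -0.0148  0.0177] rect [512.7 -15.2] [65.9  7.4] 7.8 loc -0.0172 -0.0712
top [340 240   6  26  58] [0.5051 0.0307 0.0245] cloud [0.5048 0.0311 0.0175] rect [507.4  30.5] [68.9  7.3] 7.7 loc -0.0195 -0.0253
top [365 240   8  21 115] [ 0.5151 -0.0396  0.0245] cloud [ 0.5154 -0.0389  0.0258] rect [515.6 -40.4] [56.4 15.6] 9.0 loc -0.0192 -0.0959
top [324 243   5  25  42] [0.4998 0.075  0.0245] cloud [0.4986 0.0749 0.0182] rect [500.   74.8] [66.2  4.8] 7.7 loc -0.0186 0.0196
side [334 285  29  13 189] [ 0.5166 -0.0396  0.0245] cloud [ 0.5161 -0.0409  0.0258] rect [516.6 -38.3] [55.8 17.7] 10.2 loc -0.0179 -0.0967
```

{"name": "arm_command", "arguments": {"series": [[0.04,-0.004,0,0,0,8,0.024],[0.085,-0.008,0,0,0,16,0.024],[0.13,-0.012,0,0,0,24,0.024],[0.18,-0.016,0,0,0,32,0.024],[0.225,-0.021,0,0,0,40,0.024]]}}

```text
time_s: 38.8
eef_pos: [0.5138, 0.0546, 0.22]
eef_rot: [-0.0, -0.383, 0.924, 0.0]
wrist_force: [1.0, 0.4, 0.1]
opening: 0.283
```

{"name": "arm_command", "arguments": {"series": [[0.02,-0.02,0,0,0,8,0.024],[0.045,-0.045,0,0,0,16,0.024],[0.068,-0.068,0,0,0,24,0.024],[0.068,-0.068,0,0,0,32,0.024],[0.068,-0.068,0,0,0,37.5,0.024]]}}

```text
time_s: 39.3
eef_pos: [0.5148, -0.041, 0.2199]
eef_rot: [-0.0, -0.065, 0.998, 0.0]
wrist_force: [-1.0, 0.2, 0.9]
opening: 0.276
```

{"name": "arm_command", "arguments": {"series": [[0,0,0.03,0,0,0,0.024],[0,0,0.06,0,0,0,0.024],[0,0,0.09,0,0,0,0.024],[0,0,0.1,0,0,0,0.024],[0,0,0.1,0,0,0,0.024]]}}

```text
time_s: 39.8
eef_pos: [0.514, -0.0393, 0.1187]
eef_rot: [-0.002, -0.069, 0.998, 0.001]
wrist_force: [-0.1, 0.4, 0.3]
opening: 0.283
```

```bash
python3 -c "
from h import *
st([.5157,-.0400,.0935])"
```

```text
t 39.8 pos [ 0.514  -0.0393  0.1187] yawY 97.86 tilt z [-0.0034  0.0013 -1.    ] q [-0.31  0.3   1.88  0.    0.96 -2.02] F [-0.12  0.43  0.29] T [-0.02  0.04 -0.02] open 24.2
shift tool [-0.0017 -0.0009  0.0252]
```

{"name": "arm_command", "arguments": {"series": [[-0.001,-0.0005,0.008,0,0,0,0.024],[-0.001,-0.0005,0.016,0,0,0,0.024],[-0.001,-0.0005,0.022,0,0,0,0.024],[-0.001,-0.0005,0.0262,0,0,0,0.024],[-0.001,-0.0005,0.0262,0,0,0,0.024]]}}

```text
time_s: 40.3
eef_pos: [0.516, -0.04, 0.0935]
eef_rot: [-0.0, -0.069, 0.998, 0.0]
wrist_force: [0.3, -0.3, -1.0]
opening: 0.278
```

{"name": "arm_command", "arguments": {"series": [[0,0,0,0,0,0,0.014],[0,0,0,0,0,0,0.005],[0,0,0,0,0,0,0.005],[0,0,0,0,0,0,0.005],[0,0,0,0,0,0,0.005]]}}

```text
time_s: 40.8
eef_pos: [0.5166, -0.0402, 0.0944]
eef_rot: [0.001, -0.069, 0.998, -0.0]
wrist_force: [-0.7, -0.1, 3.9]
opening: 0.106
```

{"name": "arm_command", "arguments": {"series": [[0,0,-0.015,0,0,0,0.005],[0,0,-0.045,0,0,0,0.005],[0,0,-0.085,0,0,0,0.005],[0,0,-0.12,0,0,0,0.005],[0,0,-0.125,0,0,0,0.005]]}}

```text
time_s: 41.3
eef_pos: [0.5186, -0.0407, 0.2237]
eef_rot: [0.004, -0.069, 0.998, -0.001]
wrist_force: [0.3, 0.0, -0.5]
opening: 0.103
```

```bash
python3 -c "
from h import *
c=np.array([.5157,.2903]);ax=np.array([.9968,-.0805]);ay=np.array([.0805,.9968])
P=c-.033*ax-.008*ay; print(P)
st([*P,.2180])"
```

```text
[0.4821616 0.2849821]
t 41.3 pos [ 0.5186 -0.0407  0.2237] yawY 97.88 tilt z [ 0.0083 -0.0024 -1.    ] q [-0.31  0.14  1.82  0.    1.17 -2.02] F [ 0.33  0.03 -0.53] T [ 0.05 -0.05  0.03] open 8.8
shift tool [-0.0085  0.3277  0.0047]
```

{"name": "arm_command", "arguments": {"series": [[-0.002,0.045,0,0,0,0,0.005],[-0.004,0.09,0,0,0,0,0.005],[-0.006,0.138,0,0,0,0,0.005],[-0.008,0.187,0,0,0,0,0.005],[-0.009,0.235,0,0,0,-8,0.005]]}}

```text
time_s: 41.8
eef_pos: [0.4921, 0.1956, 0.2181]
eef_rot: [-0.0, -0.139, 0.99, 0.0]
wrist_force: [0.6, -1.2, -0.0]
opening: 0.103
```

{"name": "arm_command", "arguments": {"series": [[-0.007,0.04,0,0,0,-8,0.005],[-0.0145,0.08,0,0,0,-16,0.005],[-0.0159,0.09,0,0,0,-24,0.005],[-0.0159,0.09,0,0,0,-32,0.005],[-0.0159,0.09,0,0,0,-40,0.005]]}}

```text
time_s: 42.3
eef_pos: [0.4828, 0.2855, 0.2177]
eef_rot: [-0.001, -0.472, 0.882, 0.0]
wrist_force: [-0.1, -0.5, -1.1]
opening: 0.103
```

{"name": "arm_command", "arguments": {"series": [[0,0,0,0,0,-8,0.005],[0,0,0.02,0,0,-16,0.005],[0,0,0.05,0,0,-24,0.005],[0,0,0.085,0,0,-29.5,0.005],[0,0,0.1,0,0,-29.5,0.005]]}}

```text
time_s: 42.8
eef_pos: [0.4812, 0.2839, 0.115]
eef_rot: [-0.003, -0.678, 0.735, 0.001]
wrist_force: [-0.1, -0.0, -0.5]
opening: 0.104
```

```bash
python3 -c "
from h import *
st([.4832,.285,.0880])"
```

```text
t 42.8 pos [0.4812 0.2839 0.115 ] yawY 175.4 tilt z [-0.0058 -0.002  -1.    ] q [ 0.32  0.39  1.77 -0.    0.99 -2.74] F [-0.07 -0.01 -0.49] T [0.03 0.03 0.  ] open 8.8
shift tool [-0.0013 -0.002   0.0269]
```

{"name": "arm_command", "arguments": {"series": [[0,0,0.008,0,0,0,0.005],[0,0,0.016,0,0,0,0.005],[0,0,0.024,0,0,0,0.005],[0,0,0.0285,0,0,0,0.005],[0,0,0.0285,0,0,0,0.005]]}}

```text
time_s: 43.3
eef_pos: [0.4838, 0.2848, 0.0905]
eef_rot: [0.0, -0.678, 0.735, -0.0]
wrist_force: [-0.3, -0.8, -0.3]
opening: 0.103
```

{"name": "arm_command", "arguments": {"series": [[0,0,0,0,0,0,0.014],[0,0,0,0,0,0,0.019],[0,0,0,0,0,0,0.019],[0,0,0,0,0,0,0.019],[0,0,0,0,0,0,0.019]]}}

```text
time_s: 43.8
eef_pos: [0.4839, 0.2849, 0.0907]
eef_rot: [0.0, -0.678, 0.735, -0.0]
wrist_force: [0.6, 0.4, 0.8]
opening: 0.228
```

{"name": "arm_command", "arguments": {"series": [[0,0,-0.01,0,0,0,0.019],[0,0,-0.03,0,0,0,0.019],[0,0,-0.06,0,0,0,0.019],[0,0,-0.1,0,0,0,0.019],[0,0,-0.14,0,0,0,0.019]]}}

```text
time_s: 44.3
eef_pos: [0.4833, 0.2847, 0.2323]
eef_rot: [-0.0, -0.678, 0.735, -0.0]
wrist_force: [1.1, 0.7, -0.3]
opening: 0.223
```

{"name": "arm_command", "arguments": {"series": [[0.03,0.02,-0.03,0,0,0,0.019],[0.06,0.04,-0.06,0,0,0,0.019],[0.1,0.06,-0.06,0,0,0,0.019],[0.15,0.08,-0.06,0,0,0,0.019],[0.2,0.1,-0.06,0,0,0,0.019]]}}

```text
time_s: 44.8
eef_pos: [0.3702, 0.0995, 0.2914]
eef_rot: [0.001, -0.679, 0.734, -0.001]
wrist_force: [1.1, -1.3, 0.9]
opening: 0.218
```

Run:
```python
from h import *
st()
p,d=snap('top'); q,e=snap('side'); np.savez('s3.npz',p=p,d=d,q=q,e=e)
a=cv2.resize(p[170:300,175:455],None,fx=2.8,fy=2.8,interpolation=cv2.INTER_CUBIC)
b=cv2.resize(q[150:320,250:410],None,fx=1.4,fy=1.4,interpolation=cv2.INTER_CUBIC)
W=np.zeros((600,790,3),np.uint8);W[:a.shape[0],:a.shape[1]]=a;W[364:364+min(b.shape[0],236),:b.shape[1]]=b[:236]
cv2.imwrite('pics/c10.png',W[...,::-1])
m=camera_model('top');C=cloud(m,d);c=np.array([.5157,.2903]);ax=np.array([.9968,-.0805]);ay=np.array([.0805,.9968])
L=C[...,:2]-c;lx=L@ax;ly=L@ay;g=cv2.cvtColor(p,cv2.COLOR_RGB2GRAY)
k=(g>100)&(abs(lx)<.052)&(abs(ly)<.043)&(C[...,2]<.06)
n,l,s,cc=cv2.connectedComponentsWithStats(k.astype(np.uint8))
for i in range(1,n):
    if s[i,4]>15: print(s[i],'loc',lx[l==i].mean().round(4),ly[l==i].mean().round(4),np.median(C[l==i][:,2]).round(4))
```

```text
t 44.8 pos [0.3702 0.0995 0.2914] yawY 175.47 tilt z [ 2.5e-03 -3.0e-04 -1.0e+00] q [-0.05 -0.27  2.07 -0.    1.34 -3.11] F [ 1.13 -1.28  0.91] T [-0.08  0.02  0.02] open 18.6
[239 236  24   6 105] loc 0.0255 -0.0047 0.0139
[238 257  22   7 110] loc -0.0333 -0.0069 0.0172
[230 264  21   4  27] loc -0.0503 0.0133 0.016
```

View pics/c10.png

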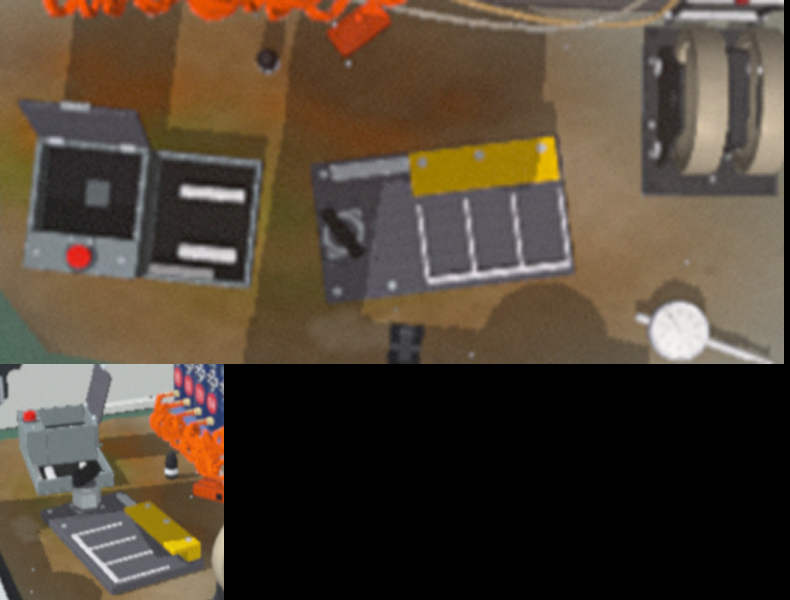

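Run:
```python
from h import *
D=np.load('s3.npz');p,d,q=D['p'],D['d'],D['q'];m=camera_model('top');C=cloud(m,d);c=np.array([.5157,.2903]);ax=np.array([.9968,-.0805]);ay=np.array([.0805,.9968])
for z in (.012,.018,.026):
    print(z,[tuple(((onplane(m,u,v,z)[:2]-c)@np.array([ax,ay]).T*1000).round(0)) for u,v in ((229,265),(251,268),(240,263.5),(240,268.5))])
# sections across x at several y: grey, z
L=C[...,:2]-c;g=cv2.cvtColor(p,cv2.COLOR_RGB2GRAY)
for u in (232,240,248,256):
    print(u,[(v,int(g[v,u]),int(1000*C[v,u,2]),int(1000*(L[v,u]@ax))) for v in range(254,276)])
a=cv2.resize(p[225:280,215:275],None,fx=8,fy=8,interpolation=cv2.INTER_CUBIC)
b=cv2.resize(q[180:250,255:325],None,fx=5,fy=5,interpolation=cv2.INTER_CUBIC)
W=np.zeros((440,800,3),np.uint8);W[:,:480]=a;W[:350,480:800]=b[:,:320]
cv2.imwrite('pics/c11.png',W[...,::-1])
```

```text
0.012 [(np.float64(-52.0), np.float64(46.0)), (np.float64(-54.0), np.float64(-15.0)), (np.float64(-45.0), np.float64(16.0)), (np.float64(-58.0), np.float64(15.0))]
0.018 [(np.float64(-52.0), np.float64(45.0)), (np.float64(-54.0), np.float64(-16.0)), (np.float64(-45.0), np.float64(15.0)), (np.float64(-58.0), np.float64(14.0))]
0.026 [(np.float64(-51.0), np.float64(43.0)), (np.float64(-54.0), np.float64(-17.0)), (np.float64(-44.0), np.float64(14.0)), (np.float64(-58.0), np.float64(12.0))]
232 [(254, 41, 10, -21), (255, 42, 9, -23), (256, 43, 4, -26), (257, 39, 8, -29), (258, 43, 6, -31), (259, 39, 5, -34), (260, 37, 6, -37), (261, 33, 7, -40), (262, 31, 9, -42), (263, 37, 5, -45), (264, 89, 16, -48), (265, 129, 14, -50), (266, 146, 15, -53), (267, 141, 16, -56), (268, 121, 23, -58), (269, 121, 27, -61), (270, 114, 4, -64), (271, 101, -4, -67), (272, 100, 5, -70), (273, 100, -3, -73), (274, 101, 0, -75), (275, 101, -2, -78)]
240 [(254, 42, 7, -18), (255, 26, 5, -21), (256, 69, 4, -24), (257, 138, 16, -26), (258, 190, 18, -29), (259, 213, 17, -32), (260, 216, 18, -35), (261, 172, 17, -37
[... 469 characters left out ...]
, (263, 76, 3, -41), (264, 32, 10, -43), (265, 61, 5, -46), (266, 125, 15, -49), (267, 148, 16, -51), (268, 147, 20, -54), (269, 128, 10, -57), (270, 127, 23, -59), (271, 114, 0, -63), (272, 99, 0, -66), (273, 96, 0, -68), (274, 101, 5, -71), (275, 96, -1, -74)]
256 [(254, 44, 3, -14), (255, 33, 6, -17), (256, 36, 9, -19), (257, 30, 7, -22), (258, 86, 6, -25), (259, 178, 11, -28), (260, 210, 16, -30), (261, 218, 19, -33), (262, 213, 20, -36), (263, 155, 7, -39), (264, 75, 5, -41), (265, 28, 5, -44), (266, 31, 8, -47), (267, 36, 9, -49), (268, 34, 10, -52), (269, 40, 9, -55), (270, 82, 15, -57), (271, 127, 25, -60), (272, 114, 1, -63), (273, 97, 0, -66), (274, 96, 0, -69), (275, 99, -2, -72)]
```

View pics/c11.png

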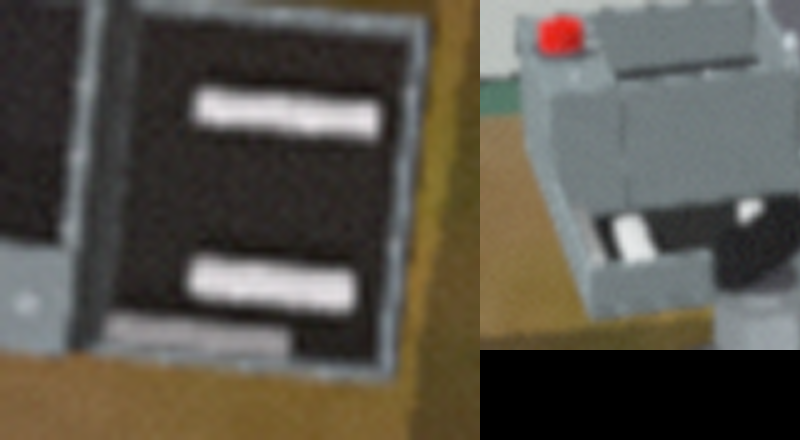

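Run:
```python
from h import *
D=np.load('s3.npz');m=camera_model('top');C=cloud(m,D['d'])
k=(abs(C[...,0]-.505)<.035)&(abs(C[...,1]-.153)<.035)&(C[...,2]>.06)&(C[...,2]<.12)
P=C[k];r=cv2.minAreaRect((P[:,:2]*1000).astype(np.float32));print('handle',k.sum(),np.median(P[:,2]),r)
E_=cloud(camera_model('side'),D['e']);k=(abs(E_[...,0]-.505)<.035)&(abs(E_[...,1]-.153)<.04)&(E_[...,2]>.05)&(E_[...,2]<.12);print('side top',np.percentile(E_[k][:,2],[5,95]))
k=(C[...,0]>.57)&(C[...,0]<.64)&(abs(C[...,1]-.39)<.05)&(C[...,2]>.08)&(C[...,2]<.2);print('lid',C[k].max(0),C[k].min(0))
for u,v in((303,180),(270,190),(415,288)):print(C[v,u].round(3))
ctrl.hand_in()
```

```text
handle 121 0.07948229576551125 ((505.5378723144531, 150.87100219726562), (53.410213470458984, 20.459373474121094), 47.157840728759766)
side top [0.05487423 0.08170181]
lid [0.61585706 0.43944902 0.16444835] [0.57995329 0.34023446 0.08021409]
[0.703 0.141 0.027]
[0.671 0.229 0.05 ]
[ 0.415 -0.166  0.025]
the job is handed in; nothing more can be done
```

I handed the job in after about 45 s of robot time, and my last look shows every end condition met; the simulator reports no verdict.

- **Lid:** I pressed the button with one finger and let the lid rise under the other. It stands open and leaning back.
- **Key and keeper:** the key is fully seated and upright in the screw, with its handle top measured at 79–82 mm against 80 mm expected. One continuous turn of about 272° at the wrist drew the keeper back 23 mm. I did not regrasp as the task suggested, because the wrist's range was enough.
- **Bars:** all three bars that were in the carrier lie flat in the tray. One is not where I put it: I placed it mid-tray, and it ended up against the front wall. That was either the announced knock or contact during the last placing; I left it there. Its centre is about 52 mm from the middle against a 56 mm limit.
- **Other things on the bench:** the clip, connector and dial read the same positions as at the start.
- **Wrist limit:** on the first bar's transfer the last joint reached its range limit and the hand tilted about 1.3°. I corrected that before placing the bar.

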